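# Shut down the bath and offer the logger clip to the beaker

### The arm

A 6-joint arm with a two-finger parallel gripper is mounted at the origin on the work surface. World frame = base frame: x ahead of the robot, y to its left, z up, the work surface at z = 0. Lengths are in m, angles in rad, forces in N, time in s.
With the tool pointing down it reaches from about 0.325 to 0.85 m from the base axis. Payload 15.5 kg.
Tool frame: the origin (TCP) lies between the finger pads; the fingertips stand bot.tip_extent ahead of it and the grasp point (between the pads) lies 6 mm ahead of it (bot.tip_extent is the distance from the TCP to the fingertips, in m); z points along the fingers, y is the direction in which the jaws open and shut (so a half turn about z gives the same grasp; the last joint's range is limited). The gripper opens to 91 mm and grips with 3 to 60 N. Pads are 32 mm wide; open, the fingers measure 118 mm over their backs; the gripper's body (76 mm by 178 mm) begins 60 mm behind the grasp point.
Start: joints at [-1.373, 0.494, 1.345, -0, 1.302, -0.096], TCP at [0.18, -0.598, 0.215] pointing down, gripper open.
Joint ranges: [-2.91, 2.91], [-0.82, 2.16], [0.22, 2.67], [-1.22, 4.37], [0.12, 2.79], [-3.08, 3.08]. Speed limits (rad/s): [1.89, 1.89, 2.57, 3.01, 3.01, 3.01].

### API

Orientations are given as [roll, pitch, yaw] about the fixed x, y, z axes, in that order (R = Rz(yaw) Ry(pitch) Rx(roll)).
In Python, from bench import bot, cams gives the robot as it stands.
- The arm moves only by the tool apply_moves, never from a script. Its argument "steps" is a list of rows, each a list of 7 numbers: the opening in per cent of the stroke, from 0 (shut) to 100 (fully open), then the shift along the tool's x, y, z in units of 25 mm (1.0 is 25 mm), then the turn, a rotation vector about the tool's x, y, z in degrees. A call has 1 to 12 rows; each row is the pose to reach, as a shift and turn from the pose commanded when the call began, along the tool's axes at that moment; what a row does not reach only later rows make up. A row lasts 1/8 s, in which the tool goes at most 62.5 mm and 10.7 degrees, less where a joint would pass 70% of its speed; a pose out of reach is approached as far as the arm can. A call with a gripper value outside its range is refused whole. The fingers move at their own pace and stop on an object; the grip force is fixed at half the most. Time passes only in rows, so rows that repeat a pose let the fingers close. It gives the time, the measured TCP pose, the force and the opening at its end, in the units of the state.
- bot.sense(): the state, without advancing time (a new reading comes with each control period).
- cams.snapshot(name): name is "scene" or "top"; returns a dict with "color" (420x560x3 uint8, blue, green, red), "intrinsics" (3x3 intrinsics, pixels), "R" (3x3) and "t" (3): a world point X has camera coordinates R X + t. Camera axes: x right, y down, z forward; pixel columns grow to the right and rows downward; lengths in m; the calibration is good to about 2 mm. A picture is of the moment at which its call begins. There is no depth.
- bot.finish_job(): hands the job in, once; it reports no verdict.
The state is a dict: "clock": time; "joints": joint angles; "qvel": joint speeds; "joint_torque": joint torques, N m; "ee_pos": TCP position; "ee_rot": TCP orientation; "contact_force": force on the tool from outside, world axes, zero at the start; "ft_torque": the same for the moment, N m; "opening": opening from 0.0 (shut) to 1.0 (fully open).
Only numpy, scipy, OpenCV 4.12 (cv2) and the standard library are available. Lean on these libraries where they do the work, as an engineer would, in place of code of your own. Each camera call takes 0.05 s, during which the arm holds its last target.

### The job

The bath dish has been emptied but its hotplate is still on: switch the heat off first by pushing the knob down against its spring, turning it anticlockwise to OFF and letting it spring back up. Then squeeze the temperature logger's spring clip wide open on the dish rim, lift it off, and carry it to the wide low steel beaker with the logger hanging inside: lower the gaping jaws either side of the beaker's wall and finish there, still squeezing the clip wide open and holding it up yourself, nothing touching the beaker, because I shall turn the beaker under it before it may bite. Do not shift the dish, the beaker or anything else on the bench.

Things in the scene. Friction and masses are not known exactly. Their poses are not given: they have to be found in the camera images.
- hotplate: Fixed white hotplate, 300 (x) by 200 (y) mm, origin under its centre on the bench, front (control deck) towards its -x. Deck top 79 mm above the bench. The square ceramic plate (top 95 mm high) is centred 58 mm to +x of the origin. The heat knob stands on the deck 92 mm to -x of the origin, y = 0.
- heat_press (a joint): How far the sprung heat knob is pushed down, m: 0 up, 0.006 right down. Spring 3 N at the top, 6 N at the bottom.
- heat_knob (a joint): Heat setting, rad: 0 is OFF (against the end stop), growing clockwise seen from above to 1.45; it starts between 0.75 and 1.35. A gate blocks the knob between about 0.12 and 0.58 unless it is pushed down at least 4 mm; push, turn anticlockwise through the gate to below 0.1, let go, and it springs up and is locked in OFF. Turning friction 0.03 N m; it stays where it is left.
- heat_grip (a point): Point on the knob's axis to grip, 8 mm below the knob's top. Knob: a black round skirt 44 mm across and 7 mm thick, its top 21 mm below this point; on it stands a straight grip bar 40 mm long (along this point's x, the white pointer line is at the +x end), 14 mm wide (y), 29 mm tall. z is up. The point goes down as the knob is pressed.
- dish: Clear glass dish, empty, 140 mm outside diameter, 60 mm tall, wall 3 mm, loose on the hot plate; origin under its centre, z up. The clip sits on its rim on the dish's own -x side.
- clip: Steel spring clip, 81 mm tall, 20 mm wide (its y), about 80 g, jaws down on the dish wall, levers up. Origin: the pivot between its halves, 22 mm above the dish rim at the start; z up, x level from outer to inner half (to the dish's centre). This body is the inner half, with the logger; fully open it leans 0.25 rad. Jaw tips 40 mm below the pivot; rubber pads 10 mm tall, 12 mm wide.
- clip_jaw (a joint): Opening of the clip, rad: 0 as it bites on a 3 mm wall, 0.5 fully open (stop). Fully open the pads stand about 22 mm apart at their tips. A ledge between the jaws, on the inner half 22 mm below the pivot, sits on the dish rim: tips lowered 10 to 16 mm past a rim leave it clear. At the grip point it takes about 7 N on the levers to start and 12 N to open fully; it springs shut when let go.
- clip_grip (a point): Point midway between the levers, 28 mm above the pivot: squeeze here from above along the clip's x. Levers: plates 20 mm wide (y) reaching 41 mm above the pivot; over their outsides 38 mm (x) at the top and 18 mm at the pivot; squeezed fully open they stand parallel, 18 mm over their outsides. Axes as clip.
- logger_end (a point): Lower end of the temperature logger, a steel stick 7 mm thick fixed to the clip's inner half: parallel to clip's z, 12.5 mm to +x of the pivot, reaching from 6 mm to 72 mm below it. Opening the clip swings this end about 18 mm further in.
- inner_tip (a point): Lower tip of the inner jaw's pad (the logger's side), on the face that bites. Axes as clip.
- outer_tip (a point): Lower tip of the outer jaw's pad, on the face that bites.
- beaker: The wide low steel beaker to go to: 90 mm outside diameter, 110 mm tall, wall 3 mm, loose, origin under its centre, z up. Any side of its wall will do, with the logger inside.
- tall_beaker: Bystander: tall narrow steel beaker, 60 mm diameter, 130 mm tall, origin under its centre.
- bottle: Bystander: brown glass bottle with black cap, 72 mm diameter, 150 mm tall, origin under its centre.
- boss_head: Bystander: small alloy boss head (rod clamp) with two thumbscrews lying on the bench, about 80 by 70 mm, 25 mm high, origin under its middle.
Things that resemble listed ones, but are neither listed nor needed, are in the scene too. Of the things shaped like the dish, the clear one is meant.

How it is judged:
On the way, in this order (a step that is already met when the one before it is completed fails the run):
1. the heat knob is turned to OFF and has sprung back up, the clip still biting on the dish rim (value of joint heat_knob below 0.25 rad and value of joint heat_press below 0.0015 m and value of joint clip_jaw below 0.1 rad and z of inner_tip in the frame of dish below 0.052 m), for 0.2 s.
2. the clip is squeezed open while its jaws still straddle the dish rim (value of joint clip_jaw above 0.3 rad and z of each of inner_tip, outer_tip in the frame of dish below 0.057 m and contact force between clip and the fingers above 1 N), for 0.1 s.
3. the clip is lifted off the dish (z of each of inner_tip, outer_tip in the frame of dish above 0.065 m and contact force between clip and the fingers above 1 N), for 0.1 s.
At the end, for the whole second after the job is handed in: Knob below 0.25 rad and up; clip in the fingers, still, 0.36 rad or more open, logger jaw inside and other jaw outside the wide beaker's wall, tips 6 mm or more below its rim, pivot above; under 0.2 N on the beaker, which is upright and within 15 mm of its start, the dish within 20 mm (value of joint heat_knob below 0.25 rad and value of joint heat_press below 0.0015 m and value of joint clip_jaw above 0.36 rad and contact force between clip and the fingers above 2 N and contact force between each of clip, the arm, the fingers and beaker below 0.2 N and horizontal distance between inner_tip and beaker below 0.041 m and horizontal distance between outer_tip and beaker between 0.046 and 0.07 m and z of each of inner_tip, outer_tip in the frame of beaker below 0.104 m and z of clip in the frame of beaker above 0.112 m and angle between clip's own z axis and vertical below 0.7 rad and linear speed of clip below 0.03 m/s and angle between beaker's own z axis and vertical below 0.05 rad and distance of beaker from where it was at the start of the episode below 0.015 m and distance of dish from where it was at the start of the episode below 0.02 m); the arm keeps its last pose, push and grip.
It fails at once if the beaker is shoved or tipped (distance of beaker from where it was at the start of the episode above 0.02 m or angle between beaker's own z axis and vertical above 0.2 rad).
It fails at once if the dish is shoved or tipped (distance of dish from where it was at the start of the episode above 0.025 m or angle between dish's own z axis and vertical above 0.2 rad).
It fails at once if a bystander is disturbed (distance of any of tall_beaker, bottle, boss_head from where it was at the start of the episode above 0.02 m).
It also fails if it takes over 59 s, if anything falls off the work surface, if the arm or the gripper's body presses on something with over 40 N, if the wrist force passes 120 N, or if a joint passes its speed limit or range.

## Working session

There is one attempt and no reset: what is moved stays moved. The work goes in short steps, Python scripts to look and compute and a tool call to move; the robot and the scene stay as the last step left them, time stands still between calls to the robot, and variables do not carry over. Pictures are saved under pics/ and viewed, and the job is handed in when it is done.

Besides the shell and the picture viewer there is one more tool, called after "Call:" as name(argument=value, ...), one argument or row to a line, values as JSON. apply_moves: Moves the arm, as the interface text tells. Its arguments: {"type":"object","properties":{"steps":{"type":"array"}},"required":["steps"]}

```bash
mkdir -p pics; python3 - <<'E'
from bench import bot,cams
import cv2,numpy as np
print(bot.sense()); print(bot.tip_extent)
for n in("scene","top"):
    s=cams.snapshot(n);cv2.imwrite(f"pics/{n}0.png",s["color"]);print(n,s["intrinsics"].tolist(),s["R"].tolist(),s["t"].tolist())
E
```

```text
{'clock': 0.0, 'joints': array([-1.37352106e+00,  4.94210406e-01,  1.34608032e+00, -1.99959193e-05,
        1.30247813e+00, -9.54883806e-02]), 'qvel': array([-2.28869667e-04, -2.39361695e-03, -3.32022794e-04, -2.58568290e-05,
        1.16811679e-04, -1.15249758e-03]), 'joint_torque': array([ 1.52520221e-03, -8.78800821e+01, -3.81850576e+01,  7.08918530e-02,
        5.33291255e-02,  1.86091036e-06]), 'ee_pos': array([ 0.18031011, -0.598065  ,  0.21423854]), 'ee_rot': array([-3.14041998e+00, -9.29563349e-05,  2.92768902e-01]), 'contact_force': array([0.61218309, 0.65527151, 0.61916844]), 'ft_torque': array([-0.07014007,  0.0520401 ,  0.02784487]), 'opening': 1.004025539591727}
0.025
scene [[512.7264743016572, 0.0, 282.76713074731884], [0.0, 512.7264743016572, 202.25283877975906], [0.0, 0.0, 1.0]] [[-0.45667100875222905, 0.8894636529454685, -0.017492851514972065], [0.5704348627845142, 0.2776722721429207, -0.7729826496131724], [-0.6826826913619783, -0.36297729870047113, -0.6341859534417921]] [0.17934602361522983, -0.21428085760709445, 1.7316640955508924]
top [[462.7070594292402, 0.0, 278.2884401075897], [0.0, 462.7070594292402, 207.579725806117], [0.0, 0.0, 1.0]] [[-0.011232083941450637, -0.9997200997003476, -0.02082216476400142], [-0.9843275668119936, 0.01471934060644797, -0.17573440820195632], [0.1759917086237663, 0.018521967153582418, -0.9842173821003414]] [0.07489165180591825, 0.5302018654015115, 1.2355630880262118]
```

View pics/scene0.png

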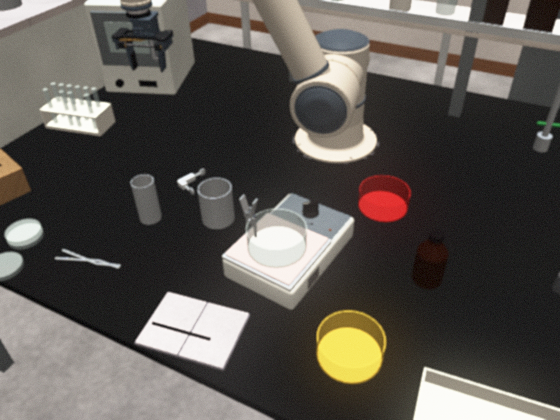

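View pics/top0.png

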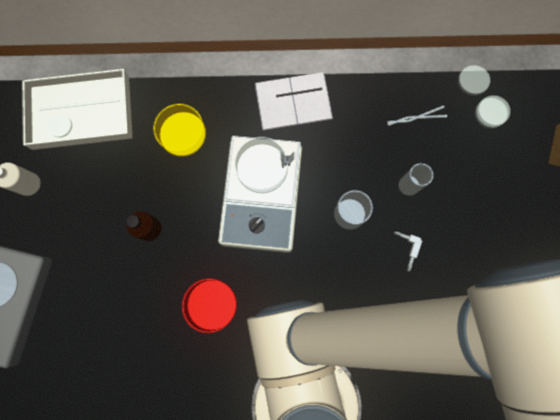

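The clear dish with the clip is at top (262,165) / scene (276,237). The yellow (180,130) and red (210,305) dishes are decoys. The wide beaker is at top (353,208) and the tall one at (415,180). The knob is at top (257,225). I'll check these in close crops.

```bash
python3 - <<'E'
import cv2
t=cv2.imread("pics/top0.png");s=cv2.imread("pics/scene0.png")
cv2.imwrite("pics/c1.png",cv2.resize(t[130:255,215:380],None,fx=4.8,fy=4.8,interpolation=cv2.INTER_CUBIC))
cv2.imwrite("pics/c2.png",cv2.resize(s[170:305,190:360],None,fx=4.4,fy=4.4,interpolation=cv2.INTER_CUBIC))
E
```

```text
(no output)
```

View pics/c1.png

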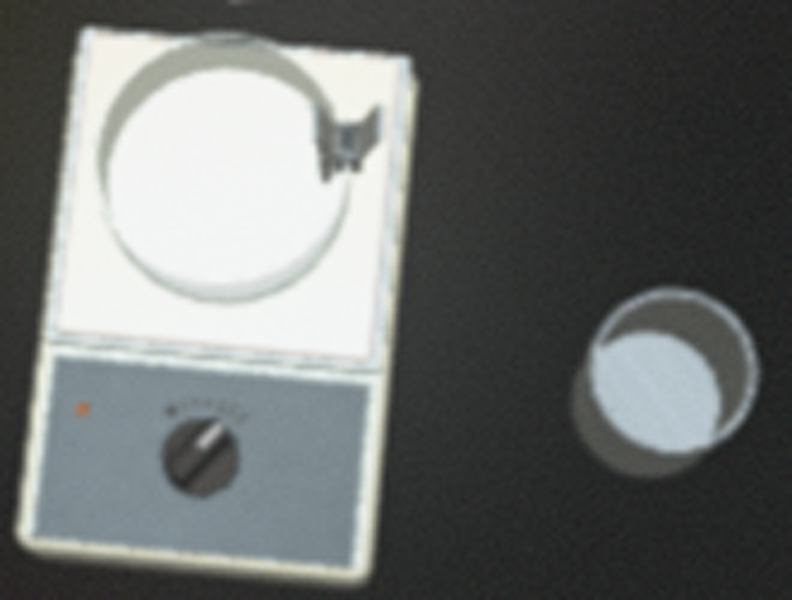

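View pics/c2.png

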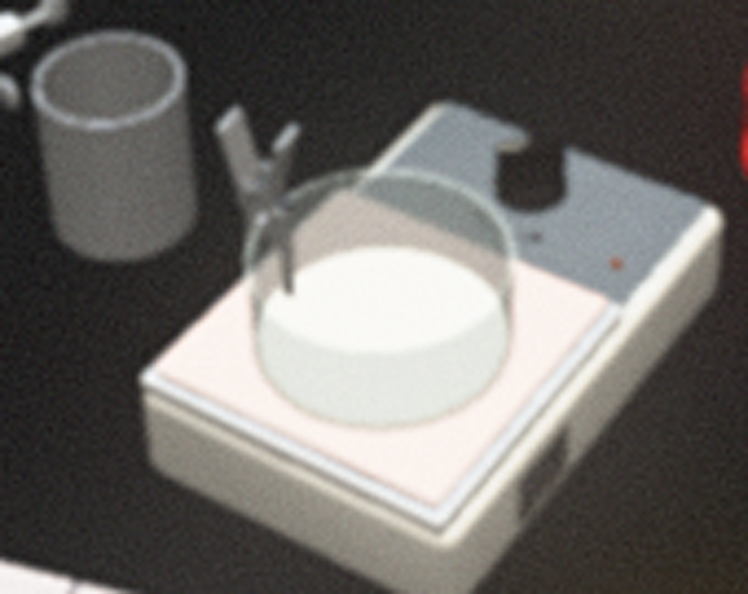

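```bash
cat > h.py <<'E'
import numpy as np,cv2,json
K={};
K["scene"]=(np.array([[512.7264743,0,282.76713075],[0,512.7264743,202.25283878],[0,0,1]]),np.array([[-0.45667100875222905,0.8894636529454685,-0.017492851514972065],[0.5704348627845142,0.2776722721429207,-0.7729826496131724],[-0.6826826913619783,-0.36297729870047113,-0.6341859534417921]]),np.array([0.17934602361522983,-0.21428085760709445,1.7316640955508924]))
K["top"]=(np.array([[462.7070594,0,278.28844011],[0,462.7070594,207.57972581],[0,0,1]]),np.array([[-0.011232083941450637,-0.9997200997003476,-0.02082216476400142],[-0.9843275668119936,0.01471934060644797,-0.17573440820195632],[0.1759917086237663,0.018521967153582418,-0.9842173821003414]]),np.array([0.07489165180591825,0.5302018654015115,1.2355630880262118]))
def ray(n,p):
    k,R,t=K[n];C=-R.T@t;d=R.T@np.linalg.solve(k,[p[0],p[1],1.]);return C,d/np.linalg.norm(d)
def cast(n,p,z):
    C,d=ray(n,p);return C+d*(z-C[2])/d[2]
def proj(n,X):
    k,R,t=K[n];c=k@(R@np.asarray(X,float)+t);return c[:2]/c[2]
def tri(ps,pt):
    A=[];b=[]
    C1,d1=ray("scene",ps);C2,d2=ray("top",pt)
    M=np.c_[d1,-d2];s=np.linalg.lstsq(M,C2-C1,rcond=None)[0]
    a=C1+d1*s[0];c=C2+d2*s[1];return (a+c)/2,np.linalg.norm(a-c)
def circ(P):
    A=np.c_[2*P[:,:2],np.ones(len(P))];x=np.linalg.lstsq(A,(P[:,:2]**2).sum(1),rcond=None)[0]
    return x[:2],np.sqrt(x[2]+x[0]**2+x[1]**2)
E
python3 - <<'E'
from h import *
t=cv2.imread("pics/top0.png")
f=lambda u,v:((u+.5)/4.8-.5+215,(v+.5)/4.8-.5+130)
g=lambda u,v:((u+.5)/4.4-.5+190,(v+.5)/4.4-.5+170)
np.set_printoptions(precision=4,suppress=True)
# beaker rim hand-picked points outer in c1
P=np.array([cast("top",f(*p),.11) for p in [(672,286),(758,370),(735,425),(610,320),(640,293),(715,297),(745,330)]]);print("beaker top",circ(P))
P=np.array([cast("scene",g(*p),.11) for p in [(32,82),(110,31),(187,78),(105,130),(60,118),(160,113),(60,42),(165,46)]]);print("beaker scene",circ(P))
P=np.array([cast("top",f(*p),.155) for p in [(98,165),(225,34),(150,60),(290,58),(115,105)]]);print("dish top rim",circ(P))
P=np.array([cast("scene",g(*p),.155) for p in [(246,238),(380,168),(517,245),(320,178),(450,182)]]);print("dish scene rim",circ(P))
# hotplate deck corners z=.079
for n,p in dict(BL=(17,540),BR=(362,583),TL=(82,28),TR=(412,58)).items(): print(n,cast("top",f(*p),.079))
# knob dark
hsv=cv2.cvtColor(t,cv2.COLOR_BGR2HSV)
sub=t[205:245,240:275].max(2);print(sub[::2,::2])
m=np.zeros(t.shape[:2],np.uint8);m[212:237,246:268]=(t[212:237,246:268].max(2)<85)
c=max(cv2.findContours(m,0,1)[0],key=cv2.contourArea)
print(cv2.boundingRect(c),cv2.minEnclosingCircle(c))
(cx,cy),r=cv2.minEnclosingCircle(c)
for z in(.085,.09):print("knob",cast("top",(cx,cy),z))
print("pointer", [cast("top",f(*p),.118) for p in [(200,446),(221,422)]])
print("clip lever tops scene outer(232,112) inner (290,128)")
print([f(*p) for p in[(378,125),(318,125),(328,170)]])
print(tri(g(230,112),f(379,125)),tri(g(290,128),f(318,130)))
E
```

```text
beaker top (array([ 0.5213, -0.136 ]), np.float64(0.04468597805555413))
beaker scene (array([ 0.5218, -0.1352]), np.float64(0.04730562702226982))
dish top rim (array([0.6336, 0.11  ]), np.float64(0.065669317482633))
dish scene rim (array([0.6355, 0.1096]), np.float64(0.0715205763584393))
BL [0.4341 0.2294 0.079 ]
BR [0.4076 0.0375 0.079 ]
TL [0.7318 0.195  0.079 ]
TR [0.7102 0.0039 0.079 ]
[[192 197 196 221 215 231 230 229 226 228 230 220 217 198 194 190 197 217]
 [146 145 145 147 146 151 154 156 164 167 183 195 194 201 219 218 230 232]
 [147 146 147 147 147 147 146 149 146 145 145 143 146 146 148 149 152 155]
 [150 148 148 148 149 147 149 147 150 147 148 145 143 147 147 147 146 148]
 [149 149 146 148 149 142 144 140 138 131 140 143 145 147 148 147 147 150]
 [148 146 146 148 143 104 135 142 144 146 131 133 141 144 145 146 145 144]
 [147 148 149 146 148 140 139 113 102  92 121 143 133 139 145 147 145 148]
 [152 150 148 148 151 134  85  76  60 121 163 110 143 147 144 146 146 146]
 [149 148 147 147 139  84  76  62 118 173  84  59 117 143 145 144 144 145]
 [148 146 148 150 126  72  64  6
[... 610 characters left out ...]
146 146 146 145 147 145 144 143]
 [147 146 145 148 150 151 152 148 146 146 147 145 145 146 145 143 145 142]
 [172 155 151 152 152 152 149 148 148 148 145 145 145 145 143 145 145 142]]
(249, 218, 15, 15) ((256.20001220703125, 224.8000030517578), 7.528704643249512)
knob [0.4785 0.1269 0.085 ]
knob [0.4778 0.1266 0.09  ]
pointer [array([0.4799, 0.1245, 0.118 ]), array([0.4929, 0.113 , 0.118 ])]
clip lever tops scene outer(232,112) inner (290,128)
[(293.3541666666667, 155.64583333333334), (280.8541666666667, 155.64583333333334), (282.9375, 165.02083333333334)]
(array([0.6302, 0.0245, 0.2174]), np.float64(0.0032094474556330016)) (array([0.6277, 0.0568, 0.2166]), np.float64(0.0005886174158336222))
```

```bash
python3 - <<'E'
import cv2
t=cv2.imread("pics/top0.png");s=cv2.imread("pics/scene0.png")
a=cv2.resize(t[143:173,272:302],(390,390),interpolation=cv2.INTER_CUBIC)
b=cv2.resize(s[188:248,234:264],(195*1,390),interpolation=cv2.INTER_CUBIC)
k=cv2.resize(t[208:238,242:272],(390,390),interpolation=cv2.INTER_CUBIC)
b=cv2.resize(s[188:218,232:262],(390,390),interpolation=cv2.INTER_CUBIC)
cv2.imwrite("pics/c3.png",cv2.hconcat([a,b]));cv2.imwrite("pics/c4.png",k)
E
```

```text
(no output)
```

View pics/c3.png

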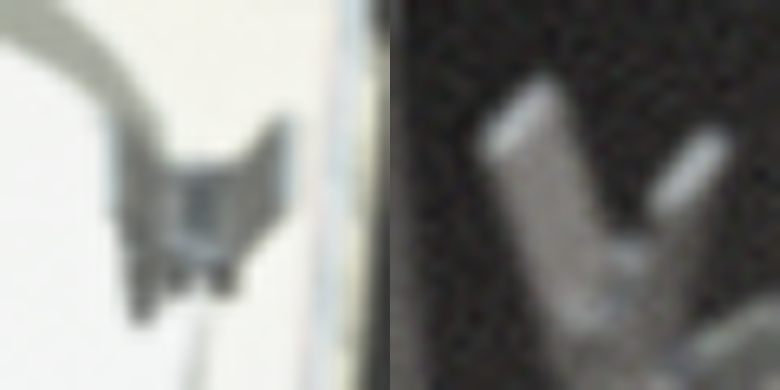

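View pics/c4.png

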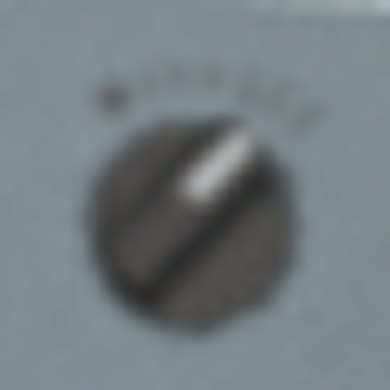

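```bash
python3 - <<'E'
from h import *
np.set_printoptions(precision=4,suppress=True)
T=lambda u,v:(272-.5+(u+.5)/13,143-.5+(v+.5)/13)
S=lambda u,v:(232-.5+(u+.5)/13,188-.5+(v+.5)/13)
N=lambda u,v:(242-.5+(u+.5)/13,208-.5+(v+.5)/13)
for nm,s,t in[("out-a",(97,152),(283,210)),("out-b",(155,80),(285,115)),("in-a",(268,205),(115,210)),("in-b",(332,132),(115,118))]:
    print(nm,*tri(S(*s),T(*t)), cast("top",T(*t),.218),cast("scene",S(*s),.218))
# knob
a=cast("top",N(195,190),.118);b=cast("top",N(245,135),.118);d=b-a;print("ptr yaw",np.degrees(np.arctan2(d[1],d[0])),a,b)
# skirt ellipse: extents crop u 88-298, v 118-333
for z in(.086,.09):print("skirt",cast("top",N(193,228),z))
print("dot",cast("top",N(113,97),.079))
TL=np.array([.7318,.195]);BL=np.array([.4341,.2294]);BR=np.array([.4076,.0375]);TR=np.array([.7102,.0039])
x=(TL-BL+TR-BR)/2;c=(TL+TR+BL+BR)/4;yw=np.arctan2(x[1],x[0]);u=np.array([np.cos(yw),np.sin(yw)])
print("hot",c,np.degrees(yw),np.linalg.norm(x),"knob",c-.092*u,"dish?",c+.058*u)
k=c-.092*u;dt=cast("top",N(113,97),.079)[:2]-k;print("dot yaw",np.degrees(np.arctan2(dt[1],dt[0])))
for p in [np.r_[k,.086]]: print(proj("top",p),proj("scene",p))
E
```

```text
out-a [0.6292 0.0207 0.2026] 0.012928916768282714 [0.6215 0.0267 0.218 ] [0.647  0.0252 0.218 ]
out-b [0.636  0.0282 0.2273] 0.004722591178647162 [0.64  0.026 0.218] [0.6255 0.024  0.218 ]
in-a [0.629  0.0538 0.2027] 0.01057354784157708 [0.6221 0.0583 0.218 ] [0.6466 0.0587 0.218 ]
in-b [0.6355 0.0612 0.2272] 0.007387277218340141 [0.64  0.058 0.218] [0.6246 0.0588 0.218 ]
ptr yaw -42.47917037122718 [0.4808 0.1238 0.118 ] [0.4918 0.1137 0.118 ]
skirt [0.4776 0.1263 0.086 ]
skirt [0.4771 0.1261 0.09  ]
dot [0.5063 0.1434 0.079 ]
hot [0.5709 0.1164] -6.462728093772788 0.3020695656632757 knob [0.4795 0.1268] dish? [0.6286 0.1099]
dot yaw 31.706926345189686
[256.2104 224.3886] [310.9459 213.2574]
```

```bash
python3 - <<'E'
from h import *
import cv2
np.set_printoptions(precision=2,suppress=True)
s=cv2.imread("pics/scene0.png")
im=cv2.resize(s[190:225,295:330],(560,560),interpolation=cv2.INTER_CUBIC)
cv2.imwrite("pics/c5.png",im)
c=np.array([.4785,.1266]);a=np.radians(-42.5);u=np.array([np.cos(a),np.sin(a)]);v=np.array([-u[1],u[0]])
for zt in(.115,.121):
  for n,o in dict(p1=u*.02+v*.007,p2=u*.02-v*.007,m1=-u*.02+v*.007,m2=-u*.02-v*.007).items():
    print(zt,n,(proj("scene",np.r_[c+o,zt])-[295,190]+.5)*16-.5)
for z in(.079,.085): print(z,(proj("scene",np.r_[c+.022*np.array([.883,.469]),z])-[295,190]+.5)*16)
E
```

```text
0.115 p1 [166.08 291.78]
0.115 p2 [132.25 238.38]
0.115 m1 [402.45 231.63]
0.115 m2 [367.03 179.13]
0.121 p1 [166.46 262.14]
0.121 p2 [132.53 208.81]
0.121 m1 [403.53 202.05]
0.121 m2 [368.   149.63]
0.079 [271.74 500.62]
0.085 [272.43 471.96]
```

View pics/c5.png

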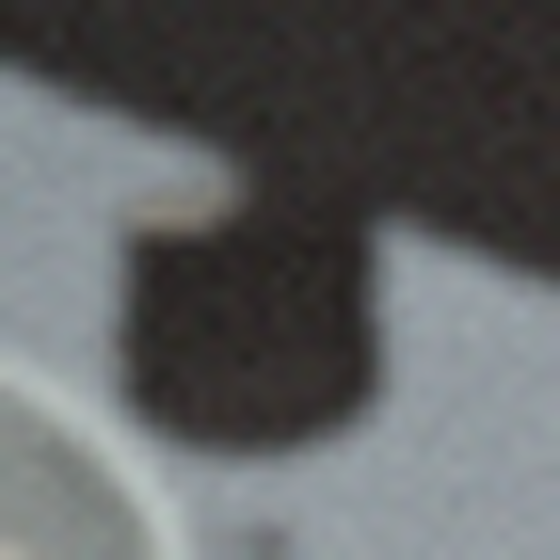

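```bash
cat >> h.py <<'E'
from scipy.spatial.transform import Rotation as Ro
def to(pos,yaw,b=None):
    from bench import bot
    s=bot.sense();R=Ro.from_euler("xyz",s["ee_rot"]);T=Ro.from_euler("xyz",[np.pi,0,np.radians(yaw)])
    d=R.inv().apply(np.array(pos)-s["ee_pos"])/.025; r=np.degrees((R.inv()*T).as_rotvec())
    print("shift",d.round(2),"turn",r.round(1),"| at",s["ee_pos"].round(4),np.degrees(s["ee_rot"]).round(1),"F",s["contact_force"].round(1),"open",round(s["opening"],3),"t",s["clock"])
E
python3 -c "
from h import *
to([.4785,.1255,.25],-42.5)"
```

```text
shift [ 19.77 -24.27  -1.4 ] turn [-0.1  0.  59.3] | at [ 0.1803 -0.5981  0.2143] [-179.9   -0.    16.8] F [-0.1  0.2 -0.1] open 0.997 t 0.1
```

Call:
apply_moves(
  steps=[
    [80, 4, -4.8, -1.4, 0, 0, 12],
    [80, 9, -11, -1.4, 0, 0, 30],
    [80, 14, -17, -1.4, 0, 0, 45],
    [80, 19.8, -24.3, -1.4, 0, 0, 59.3],
    [80, 19.8, -24.3, -1.4, 0, 0, 59.3],
    [80, 19.8, -24.3, -1.4, 0, 0, 59.3],
    [80, 19.8, -24.3, -1.4, 0, 0, 59.3],
    [80, 19.8, -24.3, -1.4, 0, 0, 59.3],
    [80, 19.8, -24.3, -1.4, 0, 0, 59.3],
    [80, 19.8, -24.3, -1.4, 0, 0, 59.3],
    [80, 19.8, -24.3, -1.4, 0, 0, 59.3],
    [80, 19.8, -24.3, -1.4, 0, 0, 59.3],
  ],
)

```text
clock: 1.6
ee_pos: [0.4598, 0.0805, 0.2486]
ee_rot: [3.142, -0.0, -0.742]
contact_force: [1.5, -1.5, 0.4]
opening: 0.796
```

```bash
python3 -c "
from h import *
to([.4785,.1255,.123],-42.5)"
```

```text
shift [-0.67 -1.83  5.03] turn [ 0. -0. -0.] | at [0.4598 0.0805 0.2486] [180.   -0.  -42.5] F [ 1.5 -1.5  0.4] open 0.796 t 1.6
```

Call:
apply_moves(
  steps=[
    [80, -0.67, -1.83, 0, 0, 0, 0],
    [80, -0.67, -1.83, 1, 0, 0, 0],
    [80, -0.67, -1.83, 1, 0, 0, 0],
  ],
)

```text
clock: 1.98
ee_pos: [0.4768, 0.1236, 0.2222]
ee_rot: [3.139, 0.002, -0.741]
contact_force: [-0.7, -0.2, -0.2]
opening: 0.799
```

```bash
python3 -c "
from h import *
from bench import bot,cams
to([.4785,.1255,.123],-42.5)
s=cams.snapshot('scene')['color'];cv2.imwrite('pics/d1.png',cv2.resize(s[120:260,230:400],None,fx=4.4,fy=4.4,interpolation=2))"
```

```text
shift [ 0.01 -0.11  3.97] turn [0.2 0.1 0. ] | at [0.4768 0.1236 0.2222] [ 1.798e+02  1.000e-01 -4.250e+01] F [-0.7 -0.2 -0.2] open 0.799 t 1.975
```

View pics/d1.png

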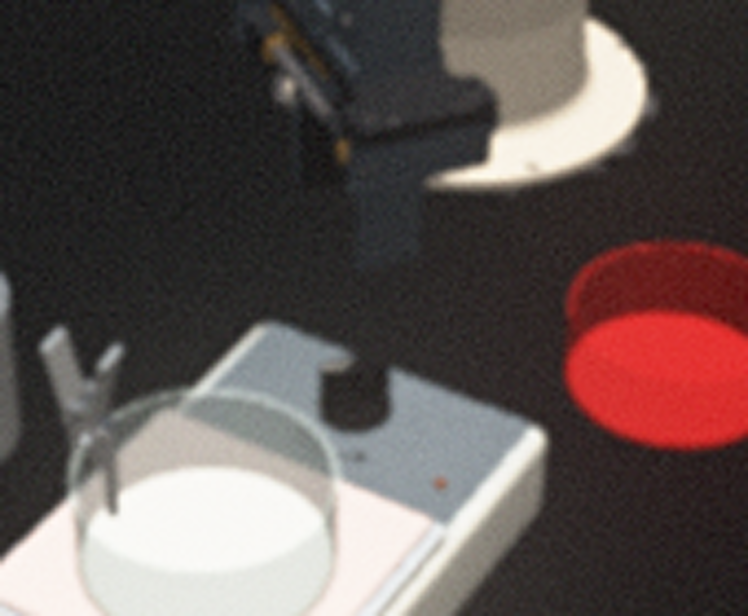

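The gripper hangs over the knob: fingertips at crop (390,260), knob at (355,390). I'll lower to the grip height next.

Call:
apply_moves(
  steps=[
    [80, 0, -0.1, 1, 0, 0, 0],
    [80, 0, -0.1, 2, 0, 0, 0],
    [80, 0, -0.1, 3, 0, 0, 0],
    [80, 0, -0.1, 3.6, 0, 0, 0],
    [80, 0, -0.1, 3.95, 0, 0, 0],
    [80, 0, -0.1, 3.95, 0, 0, 0],
    [80, 0, -0.1, 3.95, 0, 0, 0],
  ],
)

```text
clock: 2.9
ee_pos: [0.4802, 0.1251, 0.1256]
ee_rot: [-3.141, -0.001, -0.742]
contact_force: [-0.1, 0.6, -0.3]
opening: 0.803
```

```bash
python3 -c "
from h import *
from bench import bot,cams
to([.4785,.1255,.121],-42.5)
s=cams.snapshot('scene')['color'];cv2.imwrite('pics/d2.png',cv2.resize(s[160:260,260:370],None,fx=6,fy=6,interpolation=2))"
```

```text
shift [-0.06  0.04  0.18] turn [-0. -0. -0.] | at [0.4802 0.1251 0.1256] [-180.    -0.   -42.5] F [-0.1  0.6 -0.3] open 0.803 t 2.9
```

View pics/d2.png

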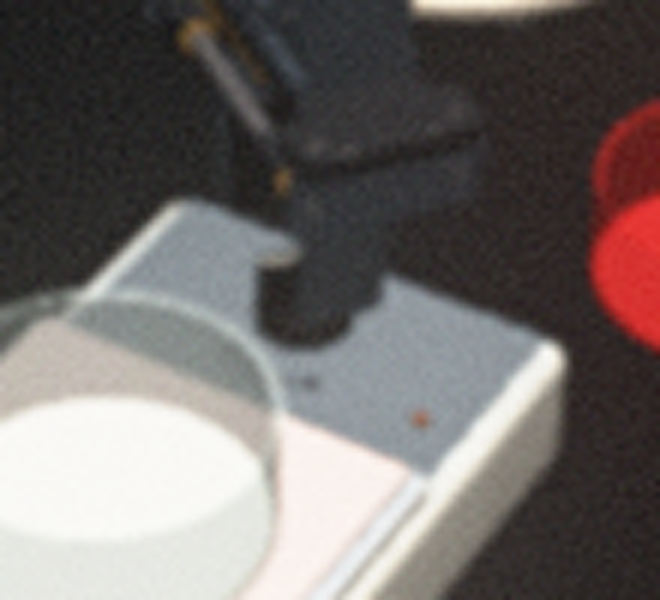

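The front finger stands beside the knob bar at crop (335,270), with the pointer at (280,250) still clear. Now I'll close on the bar.

Call:
apply_moves(
  steps=[
    [0, 0, 0, 0.1, 0, 0, 0],
    [0, 0, 0, 0.1, 0, 0, 0],
    [0, 0, 0, 0.1, 0, 0, 0],
    [0, 0, 0, 0.1, 0, 0, 0],
    [0, 0, 0, 0.1, 0, 0, 0],
    [0, 0, 0, 0.1, 0, 0, 0],
  ],
)

```text
clock: 3.7
ee_pos: [0.4795, 0.1249, 0.1223]
ee_rot: [3.141, 0.0, -0.742]
contact_force: [-7.4, -14.2, 2.4]
opening: 0.17
```

Call:
apply_moves(
  steps=[
    [0, 0, 0.04, 0, 0, 0, 0],
    [0, 0, 0.06, 0, 0, 0, 0],
    [0, 0, 0.06, 0, 0, 0, 0],
  ],
)

```text
clock: 4.08
ee_pos: [0.4784, 0.1236, 0.1223]
ee_rot: [3.141, -0.0, -0.742]
contact_force: [-1.5, -5.5, 2.5]
opening: 0.142
```

Call:
apply_moves(
  steps=[
    [0, 0, 0.02, 0.05, 0, 0, 0],
    [0, 0, 0.02, 0.12, 0, 0, 0],
    [0, 0, 0.02, 0.2, 0, 0, 0],
    [0, 0, 0.02, 0.2, 0, 0, 0],
  ],
)

```text
clock: 4.58
ee_pos: [0.4784, 0.1235, 0.1172]
ee_rot: [3.141, -0.0, -0.742]
contact_force: [-1.3, -5.0, 4.8]
opening: 0.138
```

Call:
apply_moves(
  steps=[
    [0, 0, 0.01, 0.04, 0, 0, 0],
    [0, 0, 0.01, 0.08, 0, 0, 0],
    [0, 0, 0.01, 0.08, 0, 0, 0],
  ],
)

```text
clock: 4.95
ee_pos: [0.4786, 0.1235, 0.116]
ee_rot: [-3.141, -0.001, -0.742]
contact_force: [-4.3, -5.0, 21.1]
opening: 0.142
```

It bottomed out, with the force rising from 5 to 21 N. Now I'll turn anticlockwise.

Call:
apply_moves(
  steps=[
    [0, 0, 0, -0.02, 0, 0, -5],
    [0, 0, 0, -0.02, 0, 0, -13],
    [0, 0, 0, -0.02, 0, 0, -21],
    [0, 0, 0, -0.02, 0, 0, -29],
    [0, 0, 0, -0.02, 0, 0, -37],
    [0, 0, 0, -0.02, 0, 0, -45],
    [0, 0, 0, -0.02, 0, 0, -53],
    [0, 0, 0, -0.02, 0, 0, -60],
    [0, 0, 0, -0.02, 0, 0, -66],
    [0, 0, 0, -0.02, 0, 0, -70],
    [0, 0, 0, -0.02, 0, 0, -70],
  ],
)

```text
clock: 6.32
ee_pos: [0.4788, 0.1255, 0.1163]
ee_rot: [-3.139, -0.003, 0.48]
contact_force: [-1.9, 17.5, 11.1]
opening: 0.141
```

```bash
python3 -c "
from h import *
from bench import bot
to([.4785,.1235,.121],32)
print(bot.sense()['ft_torque'])"
```

```text
shift [-0.05  0.07 -0.19] turn [-0.1 -0.2 -4.5] | at [0.4788 0.1255 0.1163] [-179.9   -0.2   27.5] F [-1.9 17.5 11.1] open 0.141 t 6.325
[ 3.47619589  0.47970744 -0.02033894]
```

Call:
apply_moves(
  steps=[
    [0, 0, -0.04, 0, 0, 0, -2],
    [0, 0, -0.06, 0, 0, 0, -4],
    [0, 0, -0.06, 0, 0, 0, -4],
  ],
)

```text
clock: 6.7
ee_pos: [0.4785, 0.1262, 0.1163]
ee_rot: [-3.141, -0.003, 0.55]
contact_force: [-0.0, 10.5, 9.2]
opening: 0.144
```

```bash
python3 -c "
from h import *
from bench import bot
to([.4785,.1235,.121],32)
print(bot.sense()['ft_torque'])"
```

```text
shift [-0.06  0.09 -0.19] turn [-0.  -0.2 -0.5] | at [0.4785 0.1262 0.1163] [-180.    -0.2   31.5] F [-0.  10.5  9.2] open 0.144 t 6.7
[ 1.88582804  0.00408945 -0.10305049]
```

Call:
apply_moves(
  steps=[
    [0, 0, -0.03, 0, 0, 0, -1.5],
    [0, 0, -0.04, 0, 0, 0, -3],
    [0, 0, -0.04, 0, 0, 0, -3],
  ],
)

```text
clock: 7.08
ee_pos: [0.4783, 0.1265, 0.1163]
ee_rot: [3.141, -0.003, 0.601]
contact_force: [2.3, 4.1, 7.6]
opening: 0.143
```

```bash
python3 -c "
from h import *
from bench import bot
to([.4785,.1235,.121],32)
print(bot.sense()['ft_torque'])"
```

```text
shift [-0.06  0.1  -0.19] turn [ 0.  -0.2  2.5] | at [0.4783 0.1265 0.1163] [180.   -0.2  34.5] F [2.3 4.1 7.6] open 0.143 t 7.075
[ 0.82731228 -0.32922671 -0.52234468]
```

Torque rose to −0.5 N m, so it is at the OFF end stop. Next I'll let it up, release and rise.

Call:
apply_moves(
  steps=[
    [0, 0, 0, -0.12, 0, 0, 2],
    [0, 0, 0, -0.24, 0, 0, 2],
    [30, 0, 0, -0.24, 0, 0, 2],
    [60, 0, 0, -0.24, 0, 0, 2],
    [60, 0, 0, -0.24, 0, 0, 2],
    [60, 0, 0, -1, 0, 0, 2],
    [60, 0, 0, -3, 0, 0, 2],
    [60, 0, 0, -5, 0, 0, 2],
    [60, -4, 2, -6, 0, 0, 2],
    [60, -4, 2, -6, 0, 0, 2],
    [60, -4, 2, -6, 0, 0, 2],
  ],
)

```text
clock: 8.45
ee_pos: [0.4217, 0.0259, 0.2666]
ee_rot: [3.141, -0.0, 0.564]
contact_force: [0.0, 0.3, -0.0]
opening: 0.601
```

```bash
python3 -c "
from h import *
from bench import bot,cams
to([.634,.042,.29],0)
s=cams.snapshot('scene')['color'];a=cv2.resize(s[170:270,220:345],None,fx=6,fy=6,interpolation=2)
cv2.imwrite('pics/e1.png',a)
s=cams.snapshot('top')['color'];cv2.imwrite('pics/e2.png',cv2.resize(s[130:255,215:380],None,fx=4.8,fy=4.8,interpolation=2))"
```

```text
shift [ 7.52  3.99 -0.93] turn [ 0.  -0.  32.3] | at [0.4217 0.0259 0.2666] [180.   -0.   32.3] F [ 0.   0.3 -0. ] open 0.601 t 8.45
```

View pics/e1.png

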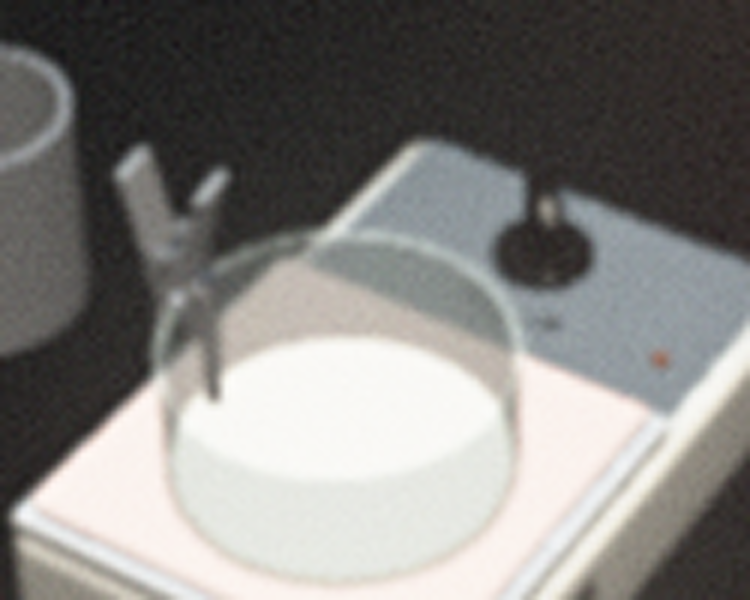

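View pics/e2.png

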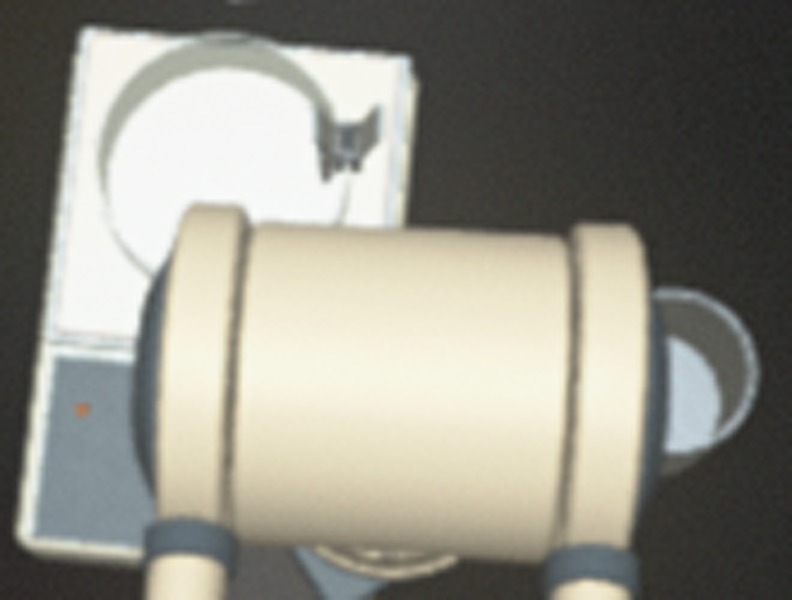

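The pointer at scene crop (548,205) faces the OFF dot at (548,322). The skirt edge is at its original height, so the knob is up, and the clip and dish are unmoved. Next is the clip.

Call:
apply_moves(
  steps=[
    [80, 1, 0.5, -1.6, 0, 0, 10],
    [90, 3, 1.6, -1.6, 0, 0, 20],
    [90, 5, 2.7, -1.6, 0, 0, 28],
    [90, 7, 3.7, -1.6, 0, 0, 32.3],
    [90, 7.52, 3.99, -1.6, 0, 0, 32.3],
    [90, 7.52, 3.99, -1.6, 0, 0, 32.3],
    [90, 7.52, 3.99, -1.6, 0, 0, 32.3],
    [90, 7.52, 3.99, -1.6, 0, 0, 32.3],
  ],
)

```text
clock: 9.55
ee_pos: [0.6344, 0.045, 0.3061]
ee_rot: [-3.142, -0.0, 0.003]
contact_force: [0.3, -0.0, 0.0]
opening: 0.901
```

```bash
python3 -c "
from h import *
from bench import bot,cams
to([.634,.042,.211],0)
"
```

```text
shift [-0.02  0.12  3.8 ] turn [-0.  -0.   0.2] | at [0.6344 0.045  0.3061] [-180.    -0.     0.2] F [ 0.3 -0.   0. ] open 0.901 t 9.55
```

Call:
apply_moves(
  steps=[
    [90, 0, 0.08, 0.5, 0, 0, 0.2],
    [90, 0, 0.08, 1.5, 0, 0, 0.2],
    [90, 0, 0.08, 2.5, 0, 0, 0.2],
    [90, 0, 0.08, 3.2, 0, 0, 0.2],
    [90, 0, 0.08, 3.7, 0, 0, 0.2],
    [90, 0, 0.08, 3.7, 0, 0, 0.2],
    [90, 0, 0.08, 3.7, 0, 0, 0.2],
  ],
)

```text
clock: 10.42
ee_pos: [0.6354, 0.0427, 0.214]
ee_rot: [3.142, -0.001, -0.0]
contact_force: [-0.3, 0.3, 0.3]
opening: 0.896
```

```bash
python3 -c "
from h import *
from bench import bot,cams
to([.634,.042,.211],0)
s=cams.snapshot('scene')['color'];a=cv2.resize(s[150:270,200:345],None,fx=5,fy=5,interpolation=2)
cv2.imwrite('pics/f1.png',a)"
```

```text
shift [-0.06  0.03  0.12] turn [ 0.  -0.1 -0. ] | at [0.6354 0.0427 0.214 ] [ 1.8e+02 -1.0e-01 -0.0e+00] F [-0.3  0.3  0.3] open 0.896 t 10.425
```

View pics/f1.png

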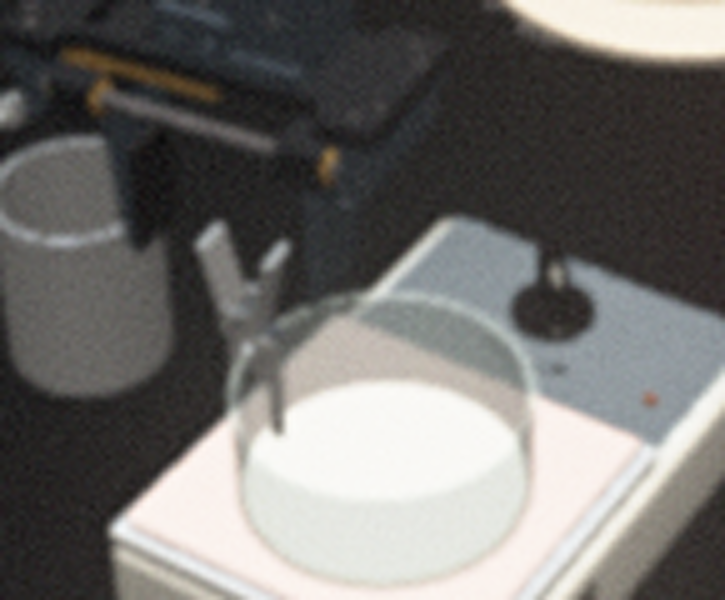

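```bash
python3 -c "
from h import *
c=lambda p:(proj('scene',p)-[200,150]+.5)*5-.5
for dx in(-.016,.016):
  for y in(.0427-.041,.0427+.041): print('tip',dx,y,c([.6354+dx,y,.189]))
for y in(.0225,.0605): print('lever',c([.6337,y,.218]))
print('pivot',c([.6337,.0415,.177]),c([.6337,.0415,.205]))
from bench import cams
s=cams.snapshot('scene')['color'];a=s[185:220,215:275];a=cv2.convertScaleAbs(cv2.resize(a,None,fx=12,fy=12,interpolation=2),alpha=2.5)
cv2.imwrite('pics/f2.png',a)"
```

```text
tip -0.016 0.0017000000000000001 [188.64642847 249.0793155 ]
tip -0.016 0.0837 [344.19969333 299.0974966 ]
tip 0.016 0.0017000000000000001 [152.2750554  288.93100082]
tip 0.016 0.0837 [309.86543188 340.95392897]
lever [207.10495567 229.77081608]
lever [280.66321091 253.11774294]
pivot [249.05251506 311.19923343] [245.39796076 263.85439916]
```

View pics/f2.png

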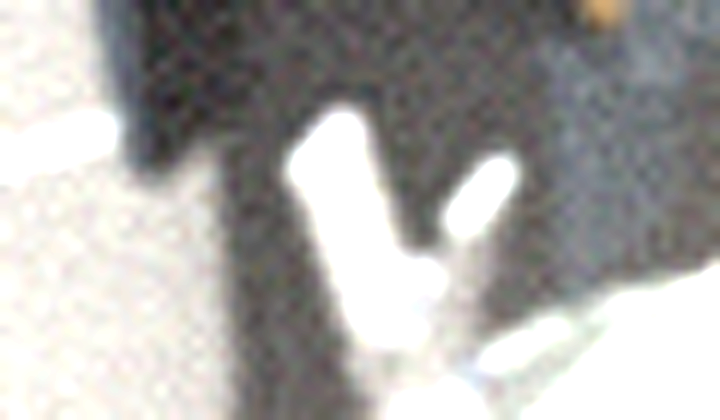

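```bash
python3 -c "
from h import *
np.set_printoptions(precision=1,suppress=True)
a=np.radians(-42.5);ux=np.array([np.cos(a),np.sin(a)]);uy=np.array([np.sin(a),-np.cos(a)])
C=np.array([.4802,.1251])
for sx in(-.016,.016):
  for sy in(-.036,.036,-.049,.049):
    for z in (.1006,.1256): print(sx,sy,z,(proj('scene',np.r_[C+ux*sx+uy*sy,z])-[260,160]+.5)*6)
im=cv2.imread('pics/d2.png');a=cv2.convertScaleAbs(im,alpha=2.5);cv2.imwrite('pics/f3.png',a)
from bench import cams
s=cams.snapshot('top')['color'];cv2.imwrite('pics/f4.png',cv2.resize(s[100:255,215:380],None,fx=4.5,fy=4.5,interpolation=2))
"
```

```text
-0.016 -0.036 0.1006 [374.3 339. ]
-0.016 -0.036 0.1256 [376.2 292.8]
-0.016 0.036 0.1006 [306.9 237.1]
-0.016 0.036 0.1256 [307.9 191.5]
-0.016 -0.049 0.1006 [387.  358.3]
-0.016 -0.049 0.1256 [389.1 312. ]
-0.016 0.049 0.1006 [295.3 219.6]
-0.016 0.049 0.1256 [296.2 174. ]
0.016 -0.036 0.1006 [302.8 357.7]
0.016 -0.036 0.1256 [303.8 311.4]
0.016 0.036 0.1006 [237.9 254.4]
0.016 0.036 0.1256 [238.  208.7]
0.016 -0.049 0.1006 [315.1 377.3]
0.016 -0.049 0.1256 [316.3 330.8]
0.016 0.049 0.1006 [226.7 236.6]
0.016 0.049 0.1256 [226.7 191. ]
```

View pics/f3.png

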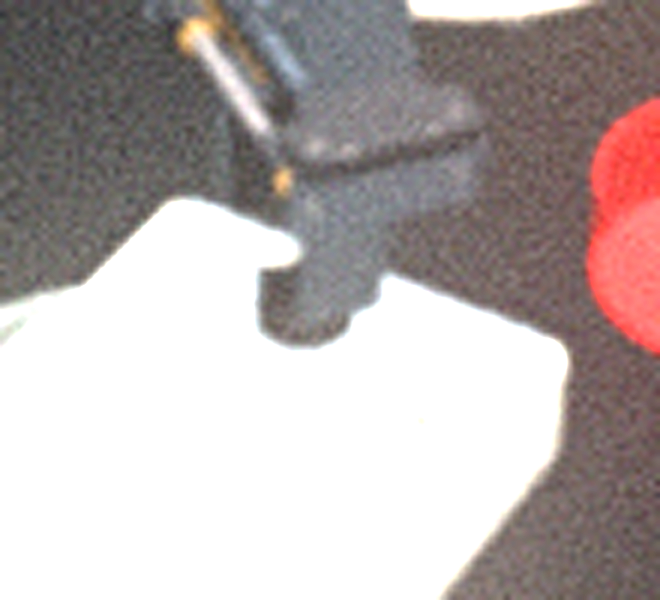

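View pics/f4.png

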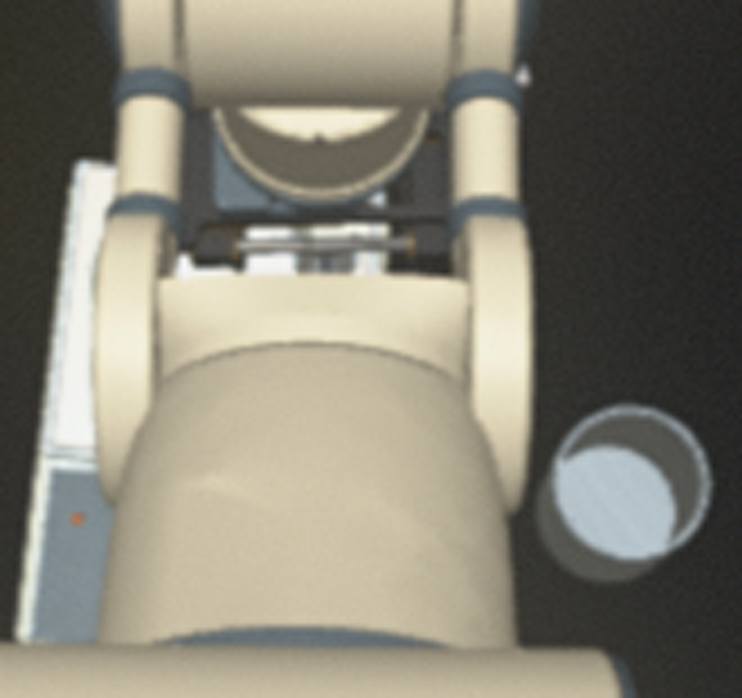

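```bash
python3 -c "
from h import *
np.set_printoptions(precision=1,suppress=True)
s=cv2.imread('pics/f1.png')
from bench import cams,bot
p=bot.sense()['ee_pos'];print(p,bot.tip_extent)
im=cams.snapshot('scene')['color'];a=cv2.convertScaleAbs(cv2.resize(im[110:230,190:310],None,fx=5,fy=5,interpolation=2),alpha=2.2)
q=lambda X:tuple(int(v) for v in ((proj('scene',X)-[190,110]+.5)*5))
for sx in(-.016,.016):
  for sy in (-.041,.041,-.055,.055):
    cv2.line(a,q(p+[sx,sy,-.025]),q(p+[sx,sy,.03]),(0,0,255),1)
for sx in(-.038,.038):
  for sy in(-.089,.089): cv2.circle(a,q(p+[sx,sy,.054]),4,(0,255,0),-1)
cv2.circle(a,q(p),4,(255,0,255),-1)
cv2.imwrite('pics/f5.png',a)"
```

```text
[0.6 0.  0.2] 0.025
```

View pics/f5.png

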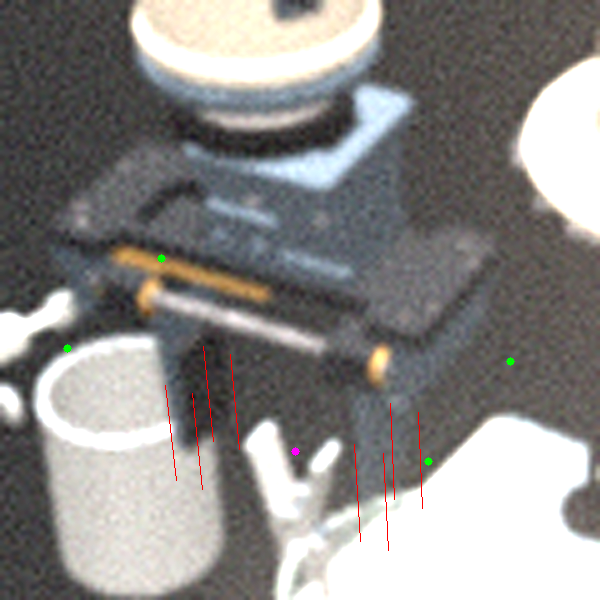

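```bash
python3 -c "
from h import *
from bench import cams,bot
print('cam',-K['top'][1].T@K['top'][2],-K['scene'][1].T@K['scene'][2])
p=bot.sense()['ee_pos'];print(bot.sense()['joints'])
S=cams.snapshot('top');print(S['R'].round(4).tolist()==K['top'][1].round(4).tolist())
im=S['color'];a=cv2.convertScaleAbs(cv2.resize(im[115:185,240:340],None,fx=7,fy=7,interpolation=2),alpha=1.6)
q=lambda X:tuple(int(v) for v in ((proj('top',X)-[240,115]+.5)*7))
for sx in(-.016,.016):
  for sy in (-.041,.041,-.055,.055):
    cv2.line(a,q(p+[sx,sy,-.025]),q(p+[sx,sy,.03]),(0,0,255),1)
for sx in(-.038,.038):
  for sy in(-.089,.089): cv2.circle(a,q(p+[sx,sy,.054]),4,(0,255,0),-1)
cv2.circle(a,q(p),4,(255,0,255),-1)
cv2.imwrite('pics/f6.png',a)"
```

```text
cam [0.30528464 0.04418141 1.31079679] [1.38631251 0.52853284 0.93569893]
[-2.66118687e-02  5.10737124e-01  1.31654102e+00 -4.64697087e-06
  1.31336453e+00  1.54456006e+00]
True
```

View pics/f6.png

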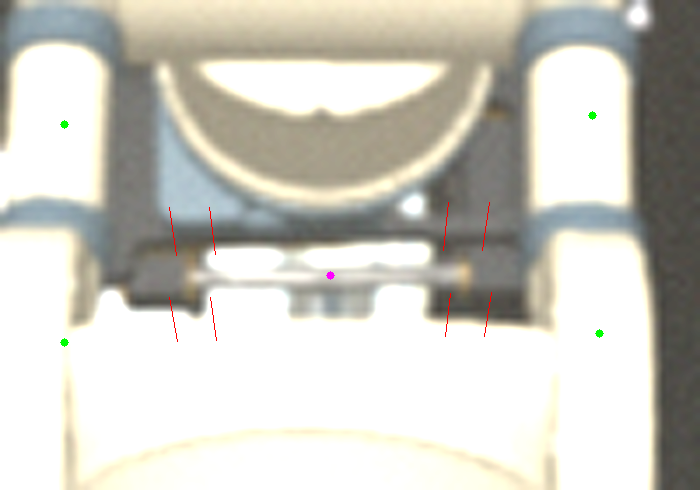

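```bash
python3 -c "
from h import *
np.set_printoptions(precision=4,suppress=True)
s=lambda u,v:(190-.5+u/5,110-.5+v/5)
t=lambda u,v:(240-.5+u/7,115-.5+v/7)
print(tri(s(150,297),t(465,276)),tri(s(380,365),t(192,278)))
print(tri(s(160,305),t(455,276)))
"
```

```text
(array([ 0.6252, -0.0156,  0.272 ]), np.float64(0.031278702622627774)) (array([0.6213, 0.0853, 0.2667]), np.float64(0.008305471653688553))
(array([ 0.6255, -0.0116,  0.2692]), np.float64(0.029371840480360182))
```

```bash
python3 -c "
from h import *
np.set_printoptions(precision=4,suppress=True)
s=lambda u,v:(190-.5+u/5,110-.5+v/5)
t=lambda u,v:(240-.5+u/7,115-.5+v/7)
for L in(.043,.0445,.046,.05):
  for p,y in((s(150,297),.0427-L),(s(380,365),.0427+L)):
    C,d=ray('scene',p);print(L,C+d*(y-C[1])/d[1])
for z in(.23,.25,.27,.3):print(cast('top',t(465,276),z),cast('top',t(192,278),z))
"
```

```text
0.043 [ 0.6715 -0.0003  0.3089]
0.043 [0.6301 0.0857 0.2732]
0.0445 [ 0.6694 -0.0018  0.3071]
0.0445 [0.6326 0.0872 0.2755]
0.046 [ 0.6674 -0.0033  0.3053]
0.046 [0.6352 0.0887 0.2777]
0.05 [ 0.662  -0.0073  0.3006]
0.05 [0.642  0.0927 0.2837]
[ 0.6294 -0.0039  0.23  ] [0.6304 0.0906 0.23  ]
[ 0.6234 -0.003   0.25  ] [0.6244 0.0897 0.25  ]
[ 0.6174 -0.0021  0.27  ] [0.6183 0.0889 0.27  ]
[ 0.6084 -0.0008  0.3   ] [0.6093 0.0876 0.3   ]
```

The visible fingertips look about 10–25 mm higher than nominal. I'll go about 8 mm deeper, which is safe either way: nominal tips stay at 0.178, above the 0.155 rim.

Call:
apply_moves(
  steps=[
    [90, -0.06, 0.03, 0.2, 0, 0, 0],
    [90, -0.06, 0.03, 0.44, 0, 0, 0],
    [90, -0.06, 0.03, 0.44, 0, 0, 0],
    [50, -0.06, 0.03, 0.44, 0, 0, 0],
    [45, -0.06, 0.03, 0.44, 0, 0, 0],
    [40, -0.06, 0.03, 0.44, 0, 0, 0],
    [36, -0.06, 0.03, 0.44, 0, 0, 0],
  ],
)

```text
clock: 11.55
ee_pos: [0.6336, 0.042, 0.2024]
ee_rot: [-3.142, -0.0, -0.0]
contact_force: [-0.3, -0.0, -0.1]
opening: 0.492
```

```bash
python3 -c "
from h import *
from bench import bot,cams
to([.634,.042,.203],0)
s=cams.snapshot('scene')['color'];a=cv2.resize(s[165:265,210:335],None,fx=6,fy=6,interpolation=2)
cv2.imwrite('pics/g1.png',cv2.convertScaleAbs(a,alpha=1.5))"
```

```text
shift [ 0.01 -0.   -0.02] turn [-0. -0. -0.] | at [0.6336 0.042  0.2024] [-180.   -0.   -0.] F [-0.3 -0.  -0.1] open 0.492 t 11.55
```

View pics/g1.png

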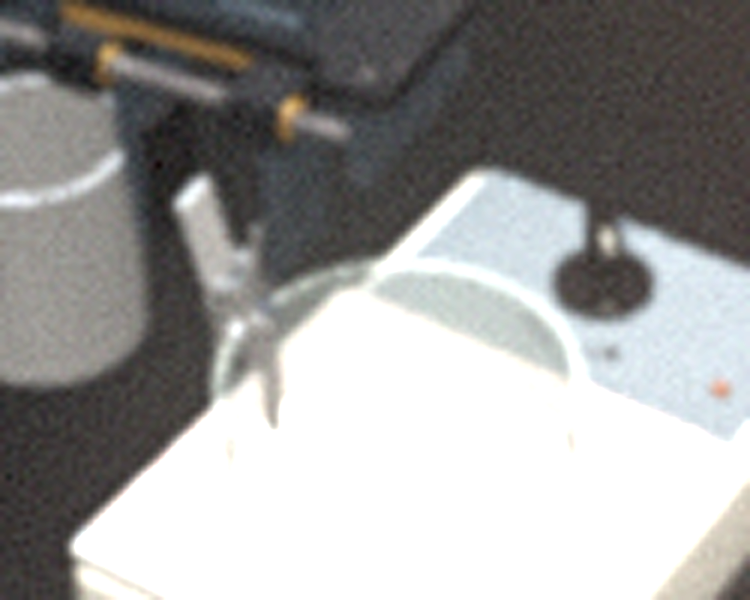

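The inner finger now overlaps the inner lever at crop (265,235) and the outer lever stands at (205,220), so the fingers straddle the levers. I'll squeeze gradually.

Call:
apply_moves(
  steps=[
    [40, 0, 0, 0, 0, 0, 0],
    [36, 0, 0, 0, 0, 0, 0],
    [32, 0, 0, 0, 0, 0, 0],
    [28, 0, 0, 0, 0, 0, 0],
    [28, 0, 0, 0, 0, 0, 0],
  ],
)

```text
clock: 12.22
ee_pos: [0.6344, 0.0419, 0.2036]
ee_rot: [3.142, -0.003, -0.0]
contact_force: [-0.3, 0.0, 12.1]
opening: 0.285
```

```bash
python3 -c "
from h import *
from bench import bot,cams
to([.634,.042,.203],0)
s=cams.snapshot('scene')['color'];a=cv2.resize(s[165:265,210:335],None,fx=6,fy=6,interpolation=2)
cv2.imwrite('pics/g2.png',cv2.convertScaleAbs(a,alpha=1.2))"
```

```text
shift [-0.02 -0.    0.02] turn [ 0.  -0.1 -0. ] | at [0.6344 0.0419 0.2036] [ 1.8e+02 -1.0e-01 -0.0e+00] F [-0.3  0.  12.1] open 0.285 t 12.225
```

View pics/g2.png

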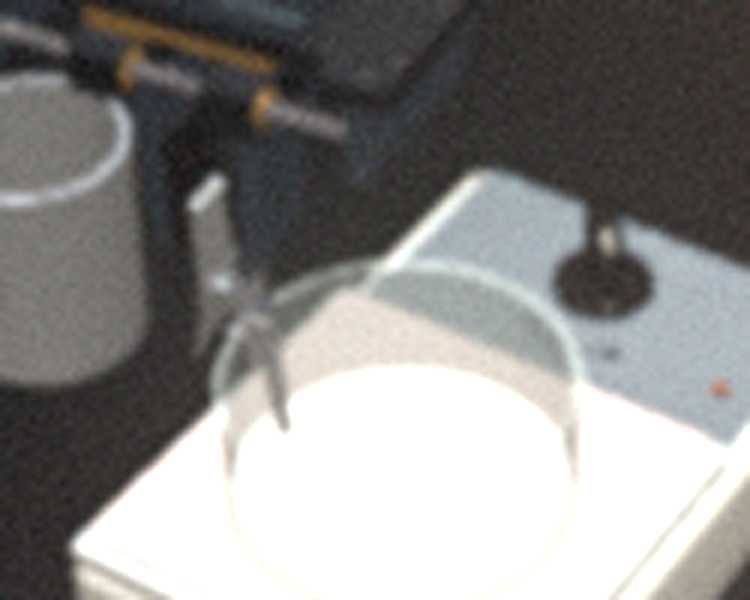

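Call:
apply_moves(
  steps=[
    [24, 0, 0, 0, 0, 0, 0],
    [20, 0, 0, 0, 0, 0, 0],
    [10, 0, 0, 0, 0, 0, 0],
    [0, 0, 0, 0, 0, 0, 0],
    [0, 0, 0, 0, 0, 0, 0],
  ],
)

```text
clock: 12.9
ee_pos: [0.6347, 0.0412, 0.2041]
ee_rot: [3.14, -0.003, -0.001]
contact_force: [-1.5, -4.7, 17.4]
opening: 0.199
```

```bash
python3 -c "
from h import *
from bench import bot,cams
to([.634,.042,.203],0)
s=cams.snapshot('scene')['color'];a=cv2.resize(s[165:265,210:335],None,fx=6,fy=6,interpolation=2)
cv2.imwrite('pics/g3.png',cv2.convertScaleAbs(a,alpha=1.2))"
```

```text
shift [-0.03 -0.03  0.05] turn [ 0.1 -0.2 -0. ] | at [0.6347 0.0412 0.2041] [179.9  -0.2  -0. ] F [-1.5 -4.7 17.4] open 0.199 t 12.9
```

View pics/g3.png

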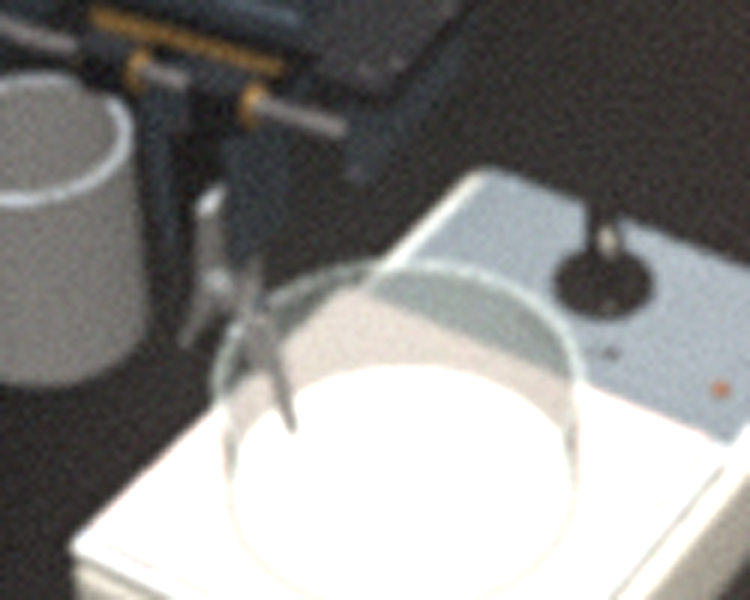

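The opening is 18 mm, so the clip is fully open with both jaws clear of the wall. Lifting straight up.

Call:
apply_moves(
  steps=[
    [0, 0, 0, -0.1, 0, 0, 0],
    [0, 0, 0, -0.3, 0, 0, 0],
    [0, 0, 0, -0.6, 0, 0, 0],
    [0, 0, 0, -1, 0, 0, 0],
    [0, 0, 0, -1.6, 0, 0, 0],
    [0, 0, 0, -2.4, 0, 0, 0],
    [0, 0, 0, -3.2, 0, 0, 0],
    [0, 0, 0, -4, 0, 0, 0],
    [0, 0, 0, -4.2, 0, 0, 0],
    [0, 0, 0, -4.2, 0, 0, 0],
    [0, 0, 0, -4.2, 0, 0, 0],
  ],
)

```text
clock: 14.32
ee_pos: [0.6332, 0.042, 0.3066]
ee_rot: [-3.142, 0.001, -0.0]
contact_force: [-0.2, 0.1, -0.7]
opening: 0.188
```

```bash
python3 -c "
from h import *
from bench import bot,cams
to([.5215,-.179,.30],0)
s=cams.snapshot('scene')['color'];a=cv2.resize(s[120:265,180:335],None,fx=5,fy=5,interpolation=2)
cv2.imwrite('pics/g4.png',cv2.convertScaleAbs(a[:600],alpha=1.3))"
```

```text
shift [-4.46  8.84  0.27] turn [-0.   0.1 -0. ] | at [0.6332 0.042  0.3066] [-1.8e+02  1.0e-01 -0.0e+00] F [-0.2  0.1 -0.7] open 0.188 t 14.325
```

View pics/g4.png

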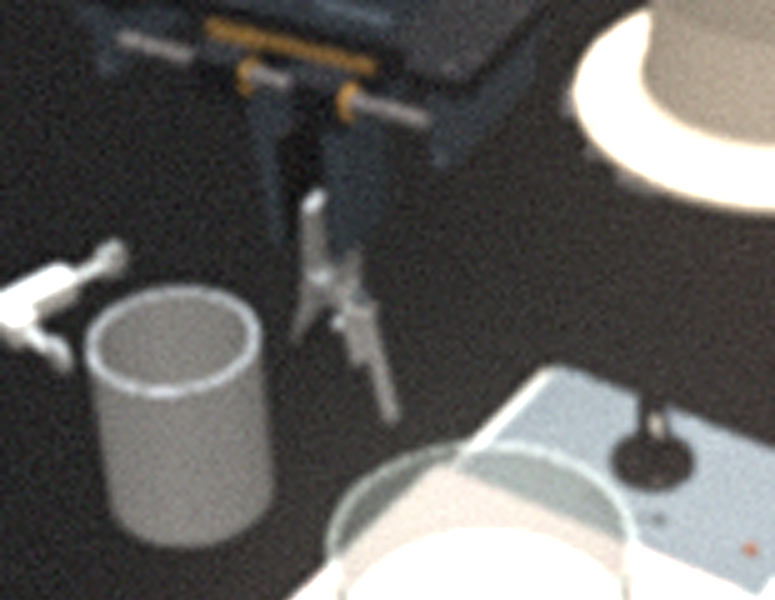

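Call:
apply_moves(
  steps=[
    [0, -0.5, 1, 0, 0, 0, 0],
    [0, -1.3, 2.6, 0, 0, 0, 0],
    [0, -2.2, 4.4, 0, 0, 0, 0],
    [0, -3.1, 6.2, 0, 0, 0, 0],
    [0, -3.9, 7.8, 0, 0, 0, 0],
    [0, -4.3, 8.5, 0, 0, 0, 0],
    [0, -4.46, 8.84, 0, 0, 0, 0],
    [0, -4.46, 8.84, 0, 0, 0, 0],
    [0, -4.46, 8.84, 0, 0, 0, 0],
    [0, -4.46, 8.84, 0, 0, 0, 0],
  ],
)

```text
clock: 15.62
ee_pos: [0.5224, -0.1782, 0.3073]
ee_rot: [-3.141, -0.0, 0.001]
contact_force: [0.2, 0.1, -1.2]
opening: 0.189
```

```bash
python3 -c "
from h import *
from bench import bot,cams
to([.5215,-.179,.163],0)
s=cams.snapshot('scene')['color'];a=cv2.resize(s[110:250,130:290],None,fx=5,fy=5,interpolation=2)
cv2.imwrite('pics/h1.png',cv2.convertScaleAbs(a[:600],alpha=1.3))
s=cams.snapshot('top')['color'];a=cv2.resize(s[150:270,290:450],None,fx=5,fy=5,interpolation=2)
cv2.imwrite('pics/h2.png',cv2.convertScaleAbs(a[:600],alpha=1.3))"
```

```text
shift [-0.04  0.03  5.77] turn [-0. -0.  0.] | at [ 0.5224 -0.1782  0.3073] [-180.   -0.    0.] F [ 0.2  0.1 -1.2] open 0.189 t 15.625
```

View pics/h1.png

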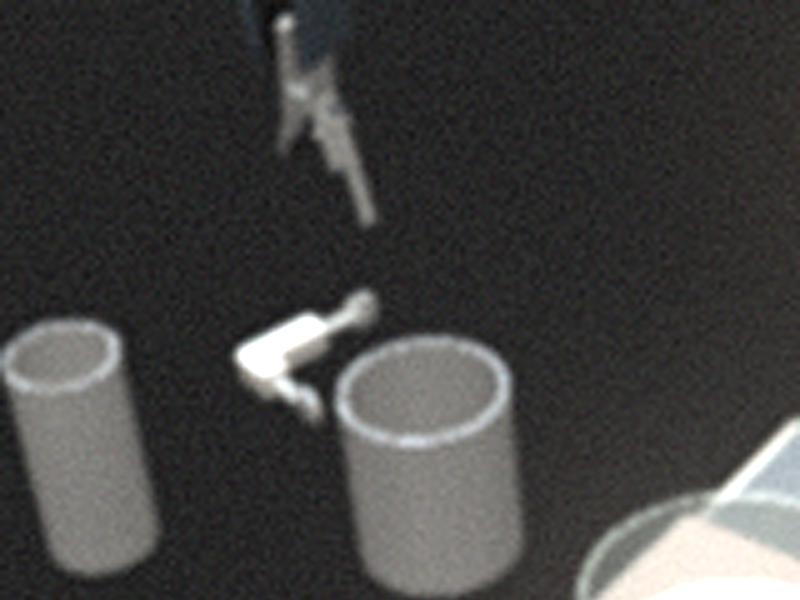

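View pics/h2.png

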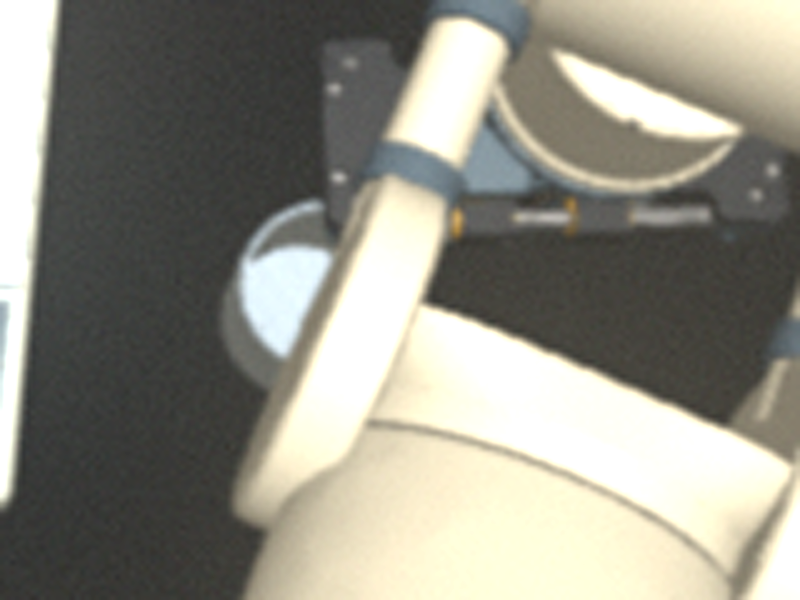

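```bash
python3 -c "
from h import *
np.set_printoptions(precision=1,suppress=True)
c=lambda X:(proj('scene',X)-[130,110]+.5)*5
p=np.array([.5224,-.1782,.3073-.027])
print('pivot',c(p),'logger end',c(p+[0,.0125*.97+.072*.247,-.072*.97+.0125*.247]),'outer tip',c(p+[0,-.011,-.04]),'inner tip',c(p+[0,.011,-.04]),'lever tops',c(p+[0,-.009,.041]))
print('beaker rim', c([.5215,-.1806,.11]),c([.5215,-.0906,.11]))
"
```

```text
pivot [314.1  93.2] logger end [380.1 220.9] outer tip [306.3 156.9] inner tip [342.6 167.2] lever tops [287.7  15.6]
beaker rim [352.5 366.6] [495.7 412.1]
```

```bash
python3 -c "
from h import *
from bench import cams
s=np.mean([cams.snapshot('scene')['color'].astype(float) for i in range(4)],0).astype(np.uint8)
a=cv2.resize(s[105:160,175:220],None,fx=13,fy=13,interpolation=2)[:600]
cv2.imwrite('pics/h3.png',cv2.convertScaleAbs(a,alpha=2))
f=cv2.imread('pics/g4.png')
"
```

```text
(no output)
```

View pics/h3.png

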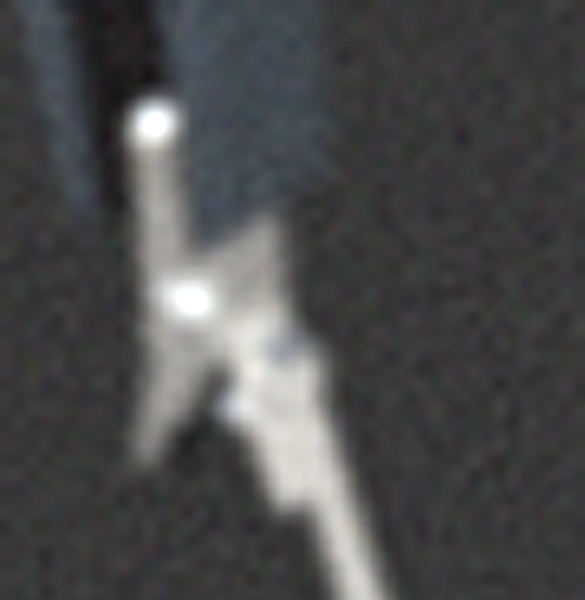

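```bash
python3 -c "
from h import *
from bench import bot
np.set_printoptions(precision=1,suppress=True)
e=bot.sense()['ee_pos'];print(e)
c=lambda X:(proj('scene',X)-[175,105]+.5)*13
p=e+[0,0,-.027]
print('pivot far/near',c(p+[-.01,0,0]),c(p+[.01,0,0]))
print('outer lever top n/f',c(p+[.01,-.007,.041]),c(p+[-.01,-.007,.041]))
for d in(.006,-.006):print('outer tip',c(p+[d,-.012,-.039]),'inner tip',c(p+[d,.012,-.039]))
print('logger end',c(p+[0,.030,-.067]))
"
```

```text
[ 0.5 -0.2  0.3]
pivot far/near [260.1 280.5] [199.2 330.3]
outer lever top n/f [138.6 130.4] [201.4  81.9]
outer tip [186.8 480.6] inner tip [289.7 509.9]
outer tip [222.7 450.3] inner tip [325.2 479.3]
logger end [402.  638.5]
```

```bash
python3 -c "
from h import *
from bench import bot
np.set_printoptions(precision=4,suppress=True)
e=bot.sense()['ee_pos']; p=e+[0,0,-.027]
def pl(u,v,dx):
    C,d=ray('scene',(175-.5+u/13,105-.5+v/13));X=C+d*(p[0]+dx-C[0])/d[0];return (X-p)
print('pivot pin near',pl(190,298,.01));print('lever near top',pl(140,135,.01))
print('log right edge',pl(322,350,.0),pl(390,600,.0));print('log end',pl(370,640,0))
print('outer tip',pl(140,465,.008),pl(140,465,.0));print('inner tip',pl(285,508,.006))
print('ledge?',pl(225,410,0))
"
```

```text
pivot pin near [ 0.01   -0.001   0.0068]
lever near top [ 0.01   -0.0068  0.0401]
log right edge [ 0.      0.0204 -0.0045] [-0.      0.0284 -0.0585]
log end [-0.      0.0222 -0.0696]
outer tip [ 0.008  -0.0212 -0.0368] [ 0.     -0.028  -0.0433]
inner tip [ 0.006   0.0109 -0.0389]
ledge? [ 0.     -0.005  -0.0245]
```

Seen edge-on, the clip looks tilted by about 0.1 rad in the grip, so its jaw middle is about 2 mm to −y. I'll aim for TCP y −0.177, descend to just above the rim and look again.

Call:
apply_moves(
  steps=[
    [0, -0.03, -0.05, 0.5, 0, 0, 0],
    [0, -0.03, -0.05, 1.4, 0, 0, 0],
    [0, -0.03, -0.05, 2.4, 0, 0, 0],
    [0, -0.03, -0.05, 3.4, 0, 0, 0],
    [0, -0.03, -0.05, 4.2, 0, 0, 0],
    [0, -0.03, -0.05, 4.7, 0, 0, 0],
    [0, -0.03, -0.05, 4.8, 0, 0, 0],
    [0, -0.03, -0.05, 4.8, 0, 0, 0],
    [0, -0.03, -0.05, 4.8, 0, 0, 0],
  ],
)

```text
clock: 17.05
ee_pos: [0.5216, -0.1779, 0.188]
ee_rot: [3.141, -0.001, -0.0]
contact_force: [-0.1, -0.1, -0.5]
opening: 0.19
```

```bash
python3 -c "
from h import *
from bench import bot,cams
np.set_printoptions(precision=4,suppress=True)
to([.5215,-.177,.164],0)
s=np.mean([cams.snapshot('scene')['color'].astype(float) for i in range(4)],0).astype(np.uint8)
a=cv2.resize(s[155:215,175:245],None,fx=10,fy=10,interpolation=2)
cv2.imwrite('pics/i1.png',cv2.convertScaleAbs(a,alpha=2))
e=bot.sense()['ee_pos'];p=e+[0,0,-.027];c=lambda X:((proj('scene',X)-[175,155]+.5)*10).round()
print('inner tip',c(p+[.006,.011,-.039]),'outer',c(p+[.006,-.011,-.039]),c(p+[-.006,-.011,-.039]),'wall mid',c([.5215,-.1356-.0435,.11]),'pivot near',c(p+[.01,0,0]))
"
```

```text
shift [-0.   -0.03  0.96] turn [ 0.  -0.1 -0. ] | at [ 0.5216 -0.1779  0.188 ] [180.   -0.1  -0. ] F [-0.1 -0.1 -0.5] open 0.19 t 17.05
inner tip [281. 274.] outer [212. 252.] [237. 228.] wall mid [260. 285.] pivot near [219. 151.]
```

View pics/i1.png

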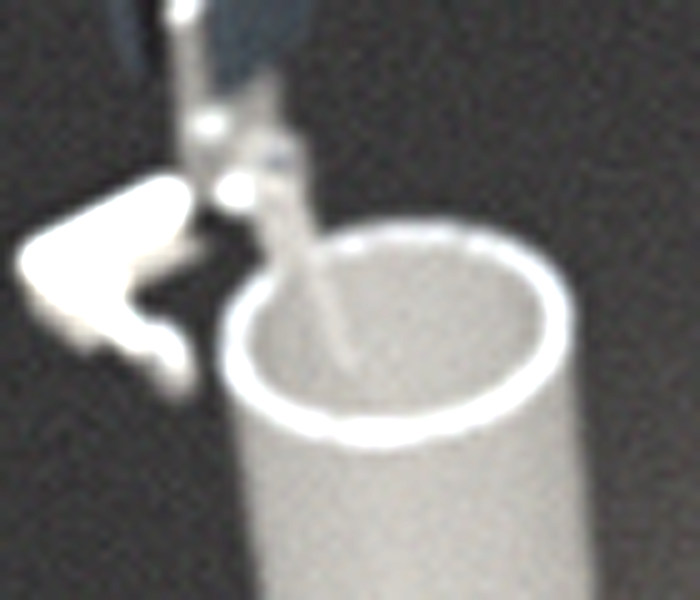

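The inner tip at about (280,270) and logger (350,365) lie inside the ring, the wall nearest the clip is at (255,285), and the outer jaw is left of it. That agrees with the predictions. I'll lower the rest slowly.

Call:
apply_moves(
  steps=[
    [0, 0, 0, 0.15, 0, 0, 0],
    [0, 0, 0, 0.35, 0, 0, 0],
    [0, 0, 0, 0.55, 0, 0, 0],
    [0, 0, 0, 0.75, 0, 0, 0],
    [0, 0, 0, 0.88, 0, 0, 0],
    [0, 0, 0, 0.94, 0, 0, 0],
    [0, 0, 0, 0.94, 0, 0, 0],
    [0, 0, 0, 0.94, 0, 0, 0],
  ],
)

```text
clock: 18.25
ee_pos: [0.5213, -0.1778, 0.164]
ee_rot: [3.141, -0.0, -0.0]
contact_force: [-0.8, -0.7, -0.8]
opening: 0.194
```

```bash
python3 -c "
from h import *
from bench import bot,cams
np.set_printoptions(precision=4,suppress=True)
to([.5215,-.178,.164],0)
s=np.mean([cams.snapshot('scene')['color'].astype(float) for i in range(4)],0).astype(np.uint8)
cv2.imwrite('pics/full2.png',s)
a=cv2.resize(s[155:215,175:245],None,fx=10,fy=10,interpolation=2)
cv2.imwrite('pics/i2.png',cv2.convertScaleAbs(a,alpha=2))
t=cams.snapshot('top')['color'];cv2.imwrite('pics/i3.png',t)
e=bot.sense()['ee_pos'];p=e+[0,0,-.027];c=lambda X:((proj('scene',X)-[175,155]+.5)*10).round()
print('inner tip',c(p+[.006,.011,-.039]),'outer',c(p+[.006,-.011,-.039]),'ledge',c(p+[.006,0,-.022]),'wall mid',c([.5215,-.1356-.0435,.11]),'pivot near',c(p+[.01,0,0]))
"
```

```text
shift [ 0.01  0.01 -0.  ] turn [ 0. -0. -0.] | at [ 0.5213 -0.1778  0.164 ] [180.  -0.  -0.] F [-0.8 -0.7 -0.8] open 0.194 t 18.25
inner tip [291. 345.] outer [223. 323.] ledge [250. 283.] wall mid [260. 285.] pivot near [231. 225.]
```

View pics/i2.png

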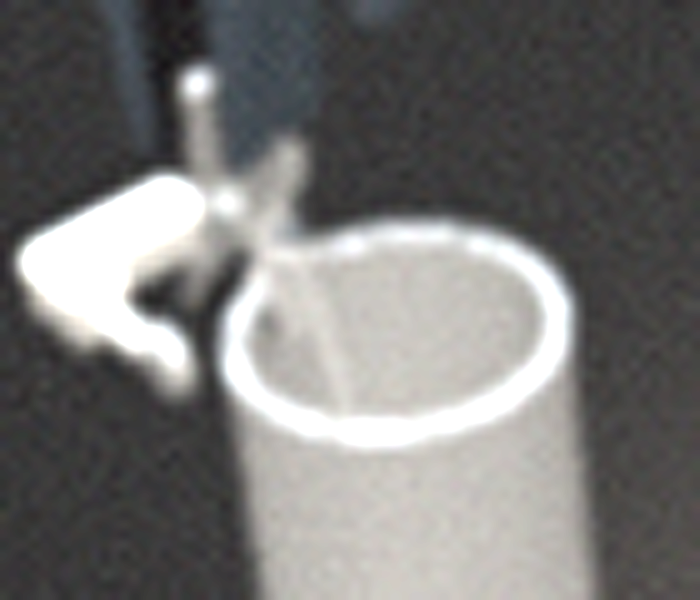

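View pics/i3.png

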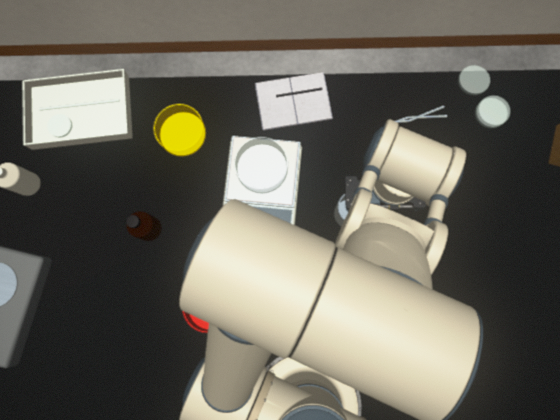

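```bash
python3 -c "
from h import *
from bench import bot,cams
np.set_printoptions(precision=2,suppress=True)
F=[]
for i in range(12):
    F.append(np.r_[bot.sense()['contact_force'],bot.sense()['ft_torque'],bot.sense()['opening']]);cams.snapshot('scene')
print(np.mean(F,0),np.std(F,0))
s=cv2.imread('pics/full2.png')
a=cv2.resize(s[158:206,185:230],None,fx=12.5,fy=12.5,interpolation=2)
cv2.imwrite('pics/i4.png',cv2.convertScaleAbs(a,alpha=1.5))"
```

```text
[ 0.28  0.27 -0.82  0.02  0.02 -0.    0.19] [0.25 0.44 0.56 0.03 0.02 0.01 0.  ]
```

View pics/i4.png

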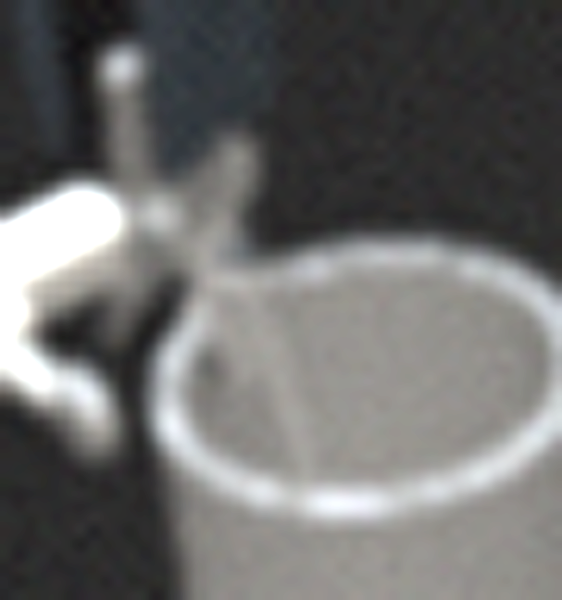

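```bash
python3 -c "
from h import *
from bench import bot
np.set_printoptions(precision=4,suppress=True)
e=bot.sense()['ee_pos']; p=e+[0,0,-.027];print(p)
def pl(u,v,dx):
    C,d=ray('scene',(185-.5+u/12.5,158-.5+v/12.5));X=C+d*(p[0]+dx-C[0])/d[0];return (X-p)
print('pin near',pl(158,218,.01));print('lever near top',pl(110,75,.01),'inner lever top right',pl(255,140,0))
print('log',pl(262,310,.0),pl(303,470,.0))
print('outer tip',pl(115,340,.006));print('pad dark',pl(215,365,.0),pl(215,365,.006))
"
python3 -c "
import cv2,numpy as np
s=cv2.imread('pics/full2.png')
a=s[158:206,185:230].astype(float);g=a.mean(2)
a=np.clip((a-85)*4,0,255).astype(np.uint8)
cv2.imwrite('pics/i5.png',cv2.resize(a,None,fx=12.5,fy=12.5,interpolation=2))"
```

```text
[ 0.5212 -0.1777  0.1368]
pin near [ 0.01   -0.0005  0.0065]
lever near top [ 0.01   -0.0073  0.0409] inner lever top right [0.     0.0199 0.0265]
log [ 0.      0.0155 -0.0192] [ 0.      0.0204 -0.0609]
outer tip [ 0.006  -0.0206 -0.0351]
pad dark [ 0.      0.0007 -0.0389] [ 0.006   0.0056 -0.0331]
```

View pics/i5.png

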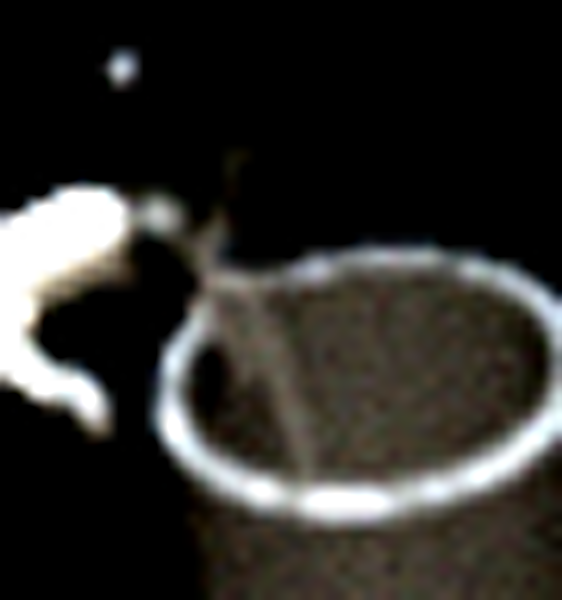

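```bash
python3 -c "
from h import *
g=lambda f:cv2.imread(f).astype(np.float32).mean(2)
a,b=g('pics/top0.png'),g('pics/i3.png');print('dish top',cv2.phaseCorrelate(a[135:200,232:275].copy(),b[135:200,232:275].copy()))
a,b=g('pics/scene0.png'),g('pics/full2.png')
for n,(r,c) in dict(dish=(slice(215,275),slice(262,312)),beaker=(slice(190,232),slice(205,238)),knobs=(slice(170,232),slice(290,330)),tall=(slice(170,230),slice(125,165)),bottle=(slice(230,290),slice(405,455)),boss=(slice(165,195),slice(170,195))).items(): print(n,cv2.phaseCorrelate(a[r,c].copy(),b[r,c].copy()))
s=cv2.imread('pics/full2.png');cv2.imwrite('pics/j1.png',cv2.resize(s[180:245,270:350],None,fx=8,fy=8,interpolation=2))
"
```

```text
dish top ((0.5000435553810973, 0.01334870068422589), 0.9884400490257476)
dish ((-0.03280892431727267, -0.018645913369315537), 1.0139959189097087)
beaker ((0.08353579003544098, 0.48573862398768597), 1.039573206724944)
knobs ((-0.11041359940820428, 0.19731190613257965), 0.7210492171347141)
tall ((0.0749225727847751, -0.08305487426937219), 1.063434093395869)
bottle ((0.16114427960476618, -0.06146669866185661), 0.9015206518173218)
boss ((0.40496857521367247, -0.040034613287474485), 0.9876544971466065)
```

View pics/j1.png

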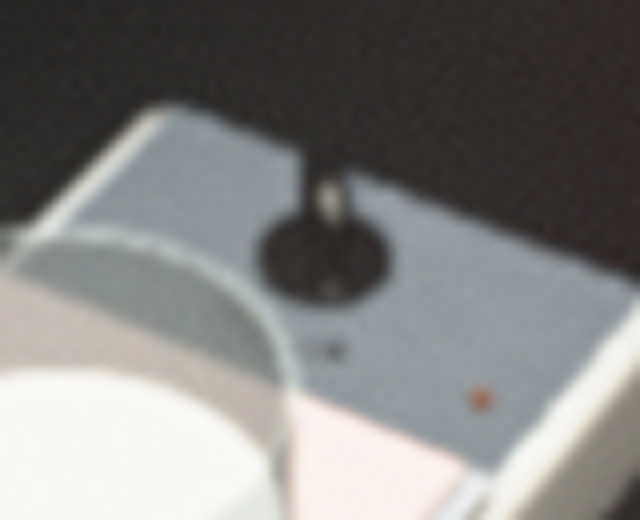

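Everything is in place to within about half a pixel, the knob is up at OFF, and the tool feels only the clip's weight (about −0.8 N). I'll hand it in.

```bash
python3 -c "
from bench import bot
print(bot.finish_job())"
```

```text
the job is handed in; nothing more can be done
None
```

The heat is off, and the clip is held wide open around the wide beaker's wall with the logger hanging inside. I handed the job in at about 19 s; it reported no verdict.

- **Heat knob:** I pushed it down until it bottomed at about 21 N. I turned it about 77° anticlockwise to the end stop, where the torque rose to −0.5 N m, and let it spring back up. In the last picture the pointer faces the OFF dot and the knob stands at its original height.
- **Clip:** I squeezed it fully open on the dish rim (about 18 mm over the levers), lifted it straight up and carried it to the beaker's −y side. The jaw tips are about 12 mm below the rim. The logger jaw is about 10 mm inside the wall, the outer jaw about 8–13 mm outside, and the ledge about 5 mm clear of the rim.
- **Last checks:** The only force on the tool is about the clip's own weight (−0.8 N vertical, sideways within noise), so nothing seems to touch the beaker. The dish, beaker, tall beaker, bottle and boss head shifted by at most about 0.5 pixel between the first and last pictures (roughly 1–2 mm at most), which is within measurement noise.
- **What disagreed:**
  - The fingertips looked 10–25 mm higher in the pictures than their stated length gives, so I gripped the clip about 8 mm deeper than planned.
  - The clip sits tilted by about 0.1 rad in the grip, and I shifted the placing by about 1 mm for that.

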